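# Cup under the rice dispenser, gate held at the third click

### The arm

A 6-joint arm with a two-finger parallel gripper is mounted at the origin on the work surface. World frame = base frame: x ahead of the robot, y to its left, z up, the work surface at z = 0. Lengths are in m, angles in rad, forces in N, time in s.
With the tool pointing down it reaches from about 0.225 to 0.875 m from the base axis. Payload 3.4 kg.
Tool frame: the origin (TCP) lies at the very end of the fingers, on their centre line; the grasp point (between the pads) lies 19 mm behind it (manip.hold_point_z is the distance from the TCP to the grasp point, in m); z points along the fingers, x is the direction in which the jaws open and shut, and the axes are right-handed (so a half turn about z gives the same grasp; the last joint's range is limited). The gripper opens to 85 mm and grips with 20 to 120 N. Pads are 22 mm wide; open, the fingers measure 114 mm over their backs; the gripper's body (76 mm by 85 mm) begins 54 mm behind the grasp point. The pads swing forward as they close: fully open they stand 13 mm farther back than shut.
Start: joints at [1.16, 0.276, 1.505, -0, 1.361, -0.121], TCP at [0.164, 0.551, 0.231] pointing down, gripper open.
Joint ranges: [-2.89, 2.89], [-0.75, 2.08], [0.22, 2.7], [-1.18, 4.32], [0.11, 2.71], [-2.7, 2.7]. Speed limits (rad/s): [2.57, 2.57, 3.14, 3.14, 3.14, 3.14].

### API

Orientations are given as a unit quaternion [w, x, y, z].
In Python, from rig import telemetry, cams, manip, finder gives the robot as it stands. The module is installed in compiled form; this text tells all that it offers.
- The arm moves only by the tool carry_out, never from a script. Its argument "rows" is a list that holds one entry, the list of rows, each a list of 5 numbers: the gripper's target within -1 to 1 (fully open at 1, half-way at 0, shut at -1), then the shift along the world's x, y, z in cm, then the turn about the world's z in rad. A call has 1 to 12 rows; each row shifts and turns the commanded pose from where the row before left it; what a row does not reach is not made up. A row lasts 1/10 s, in which the tool goes at most 50 mm and 8.59 degrees, less where a joint would pass 70% of its speed; a pose out of reach is approached as far as the arm can. A call with a gripper value outside its range is refused whole. The fingers move at their own pace and stop on an object; "force" is the grip in N (left out, the last holds). Time passes only in rows, so rows that do not move let the fingers close. It gives the time, the measured TCP pose, the force and the opening at its end, in the units of the state.
- telemetry.get_state(): the state, without advancing time (a new reading comes with each control period).
- cams.get_image(name): name is "scene" or "top" or "wrist"; returns a dict with "image" (384x512x3 uint8, red, green, blue), "camera_matrix" (3x3 intrinsics, pixels), "k1" (the pictures are not rectified: a ray, as slopes to the right and down, at radius r is drawn at 1 + k1 r^2 times it, then the intrinsics apply), "eye" and "attitude" of the camera in the world. Camera axes: x right, y down, z forward; pixel columns grow to the right and rows downward; lengths in m; the calibration is good to about 2 mm. A picture is of the moment at which its call begins. There is no depth.
- manip.sign_off(): hands the job in, once; it reports no verdict.
Trained networks look in a picture, given as the dict that the camera call returned (one of the last four; its "shot" number tells which), for a name from the list of things; names that differ only in an ending like _2 or _b are one class to them, and where a whole thing is asked for, a point or a joint stands for the part that bears it (a point fixed in the world has none). Each returns a list of dicts, best first, with "confidence" (0 to 1); they miss things now and then, are a little off and sometimes report something else, mostly with a low value. They report only what shows in the picture. A call takes as long as a camera call. They do not tell look-alikes from the thing itself.
- finder.boxes_of(picture, thing): "xy" ([column, row] in pixels, amid what is visible of it).
The state is a dict: "clock": time; "qpos": joint angles; "qd": joint speeds; "effort": joint torques, N m; "position": TCP position; "ee_rot": TCP orientation; "contact_force": force on the tool from outside, world axes, zero at the start; "moment": the same for the moment, N m; "width": finger opening in m.
Only numpy, scipy, OpenCV 4.12 (cv2) and the standard library are available. Lean on these libraries where they do the work, as an engineer would, in place of code of your own. Each camera call takes 0.05 s, during which the arm holds its last target.

### The job

The measuring cup is standing upside down on the mat: turn it the right way up, stand it on the rice dispenser's steel base plate centred under the spout and let go of it, with the gate lever still up. Then press the green lever paddle down past its first two clicks to the third click, short of its end stop, and finish while still holding it there, because the lever springs back as soon as it is let go. Do not open the gate before the cup stands under the spout, and leave the bowl, the wrapped cake and the wooden mould where they are.

Things in the scene. Friction and masses are not known exactly. Their poses are not given: they have to be found in the camera images.
- cup_center (a point): Plain round aluminium measuring cup: 66 mm tall, 65 mm across at the open rim, 61 mm at the closed bottom, wall 2.5 mm, about 0.11 kg. Point on its axis half-way up; z axis points out of the mouth (straight down at the start, up when the cup is the right way up). Loose; stands mouth down on the table at the start (point 33 mm up). It can be laid on its side on the table and taken again.
- cup: The same cup as a body; the origin is at the centre of the mouth, its z axis points from the mouth out through the bottom, opposite to the z axis of cup_center.
- dispenser: Fixed rice dispenser, empty (nothing flows), front towards about +y of the robot, turned up to 17 deg. Origin on the table below the spout's axis; x to its rear, y to its lever side. In its frame, mm: steel base plate x -75..215, y +-85, 10 thick; white column x from 60; hopper x 5..210, y +-80, z 225..385; gate drum radius 44 about the line x 20, z 195, y +-78. In front of the spout it is open.
- spout (a point): Centre of the spout's round outlet (29 mm across), 145 mm above the table, pointing straight down; the spout widens upward to 46 mm at 170 mm. The cup, standing on the plate, passes below it with 69 mm to spare.
- cup_spot (a point): Point on top of the base plate, 10 mm above the table, straight under the spout: where the centre of the cup's bottom belongs (marked by a faint ring of 80 mm diameter on the plate). Axes as the dispenser's.
- lever_pivot (a point): Pivot of the gate lever, 195 mm above the table and 108 mm to the dispenser's +y side of the spout's axis, 20 mm behind it; the axis is horizontal, along the dispenser's y.
- paddle (a point): Centre of the top face of the green paddle (40 mm long, 36 wide, 10 thick) at the end of the gate lever, 135 mm from the pivot, on its front side. Moves with the lever. Height: 234 mm above the table at rest, 210 at the first click, 189 at the second, 167 at the third (then 132 mm from the pivot, horizontally). Free space above and in front. Axes turn with the lever; at rest as the dispenser's.
- lever: The gate lever with its notched disc and green paddle; origin at the pivot. It turns downward only; a spring always drives it back up to rest from anywhere. About 4 N on the paddle moves it off rest, 7 to 9 N holds it at the third click, and each tooth on the way adds some 2 to 3 N before it clicks over (about 10 N in all at the third).
- lever_angle (a joint): Angle of the gate lever, rad: 0 at rest (paddle 0.25 rad above level), growing as the paddle goes down. Teeth are passed at 0.10, 0.26, 0.42 and 0.58; the notches between them are the clicks: first 0.18, second 0.34, third 0.50. Past the fourth tooth it runs to its end stop at 0.68 (clean-out position, not wanted).
- bowl: White porcelain rice bowl, 114 mm across, 52 mm high, mouth up, a bystander; origin at the centre of its foot. Stands farther from the robot than the cup.
- cake: Finished rice cake, a dark green leaf parcel 130 x 130 x 50 mm with pale ties, a bystander; origin at the centre of its underside. Stands beyond the cup, to the left.
- mould: Square wooden cake mould without bottom, 150 x 150 x 45 mm outside, wall 10 mm, a bystander; origin at the centre of its underside. Stands farther to the robot's left than the cup.
There are look-alikes about, which are no part of the job. Of the things that look like the cup, the middle-sized one is meant.

How it is judged:
By the outcome, as a careful person would: the job done as asked, in the order asked, and still so for the second after the job is handed in, while the arm keeps its last pose, push and grip.
It also fails if it takes over 72 s, if anything falls off the work surface, if the arm or the gripper's body presses on something with over 40 N, if the wrist force passes 120 N, or if a joint passes its speed limit or range.

## Working session

There is one attempt and no reset: what is moved stays moved. The work goes in short steps, Python scripts to look and compute and a tool call to move; the robot and the scene stay as the last step left them, time stands still between calls to the robot, and variables do not carry over. Pictures are saved under pics/ and viewed, and the job is handed in when it is done.

Besides the shell and the picture viewer there is one more tool, called by a JSON object that holds its "fn" and its "kwargs". carry_out: Moves the arm, as the interface text tells. Its arguments: {"type":"object","properties":{"rows":{"type":"array","items":{"type":"array","items":{"type":"array","items":{"type":"number"}}}},"force":{"type":"number"}},"required":["rows"]}

```bash
mkdir -p pics; cat > h.py <<'E'
import numpy as np, cv2
from rig import telemetry, cams, manip, finder
from scipy.spatial.transform import Rotation as R
def rot(a):
    a=np.array(a,float)
    return a if a.shape==(3,3) else R.from_quat([a[1],a[2],a[3],a[0]]).as_matrix()
def ray(p,uv):
    K=np.array(p["camera_matrix"]);k=p["k1"]
    d=np.array([(uv[0]-K[0,2])/K[0,0],(uv[1]-K[1,2])/K[1,1]]);s=d.copy()
    for _ in range(20): s=d/(1+k*(s@s))
    return np.array(p["eye"]),rot(p["attitude"])@np.array([s[0],s[1],1])
def atz(p,uv,z):
    e,d=ray(p,uv);return e+d*(z-e[2])/d[2]
def proj(p,X):
    K=np.array(p["camera_matrix"]);c=rot(p["attitude"]).T@(np.array(X)-np.array(p["eye"]))
    s=c[:2]/c[2];s=s*(1+p["k1"]*(s@s));return np.array([K[0,0]*s[0]+K[0,2],K[1,1]*s[1]+K[1,2]])
def save(p,n,crop=None,f=1.5):
    im=p["image"][:,:,::-1]
    if crop: im=im[crop[1]:crop[3],crop[0]:crop[2]]
    cv2.imwrite("pics/"+n,cv2.resize(im,None,fx=f,fy=f,interpolation=cv2.INTER_CUBIC))
E
python3 - <<'E'
from h import *
print(telemetry.get_state(), manip.hold_point_z)
for n in ["scene","top","wrist"]:
    p=cams.get_image(n);save(p,n+"0.png")
    print(n,p["eye"],p["attitude"],p["k1"],np.array(p["camera_matrix"]).tolist())
    for t in ["cup","dispenser","paddle","spout","bowl","cake","mould","cup_spot"]:
        try: print(t,[(np.round(b["xy"]).tolist(),round(b["confidence"],2),np.round(atz(p,b["xy"],.033),3).tolist()) for b in finder.boxes_of(p,t)])
        except Exception as e: print(t,e)
E
```

```text
{'clock': 0.0, 'qpos': array([ 1.16001059e+00,  2.76578248e-01,  1.50615703e+00,  4.09448284e-05,
        1.36070959e+00, -1.21009662e-01]), 'qd': array([-0.00049565, -0.00025054, -0.00010476, -0.00178831,  0.00187329,
        0.00107389]), 'effort': array([ 1.48320811e-03, -4.16770613e+01, -2.45807844e+01,  4.40790291e-05,
        1.10639253e-02, -1.25286576e-05]), 'position': array([0.16407666, 0.55052557, 0.23043975]), 'ee_rot': array([ 4.42385965e-04,  8.01793227e-01,  5.97600839e-01, -8.13862212e-04]), 'contact_force': array([0.22189811, 0.49005558, 0.28288646]), 'moment': array([ 0.04142929,  0.01840321, -0.00476368]), 'width': 0.08558521003604479} 0.0187
scene [ 1.12893826 -0.16380271  1.06060651] [-0.24955955  0.77804006  0.55123444 -0.16886175] -0.10372559653811912 [[365.9486339631882, 0.0, 252.72816032366208], [0.0, 365.9486339631882, 185.06025083534882], [0.0, 0.0, 1.0]]
cup [([244.0, 162.0], 0.86, [0.346, 0.094, 0.033]), ([298.0, 189.0], 0.84, [0.521, 0.232, 0.033])]
dispenser [([122.0, 190.0], 0.69, [0.325, -0.338, 0.033])]
paddle [([158.0, 211.0], 0.8, [0.451, -0.237, 0
[... 718 characters left out ...]
], 0.73, [0.468, -0.385, 0.033])]
paddle []
spout [([432.0, 228.0], 0.7, [0.462, -0.377, 0.033])]
bowl [([244.0, 132.0], 0.93, [0.714, 0.115, 0.033]), ([431.0, 226.0], 0.45, [0.467, -0.374, 0.033])]
cake [([156.0, 149.0], 0.77, [0.668, 0.352, 0.033])]
mould [([109.0, 213.0], 0.93, [0.497, 0.472, 0.033])]
cup_spot [([431.0, 226.0], 0.67, [0.465, -0.375, 0.033])]
wrist [0.09314383 0.57125748 0.37353726] [0.11765    0.79354239 0.59055791 0.08769441] -0.032399642871340624 [[274.3890302278091, 0.0, 249.26654760306334], [0.0, 274.3890302278091, 195.1885971225871], [0.0, 0.0, 1.0]]
cup [([7.0, 324.0], 0.61, [0.285, 0.116, 0.033])]
dispenser []
paddle []
spout []
bowl []
cake []
mould []
cup_spot []
```

View pics/scene0.png

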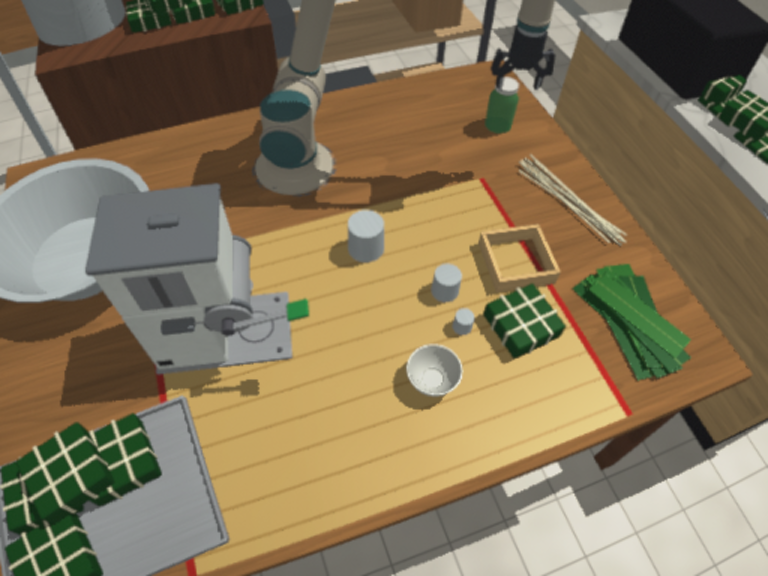

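View pics/top0.png

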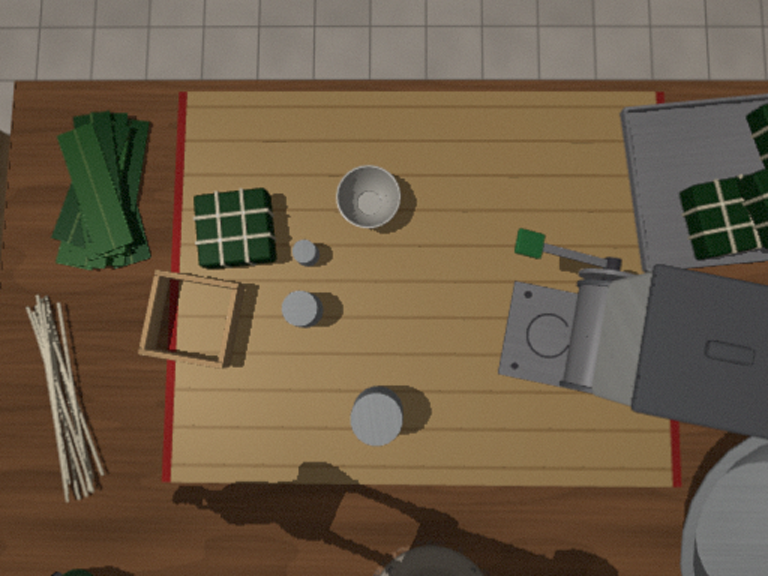

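```bash
python3 - <<'E'
from h import *
t=cams.get_image("top");s=cams.get_image("scene")
save(t,"topc.png",(170,140,290,310),4); save(t,"topd.png",(320,150,420,270),6); save(s,"scd.png",(60,110,230,260),4.5)
E
```

```text
(no output)
```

View pics/topc.png

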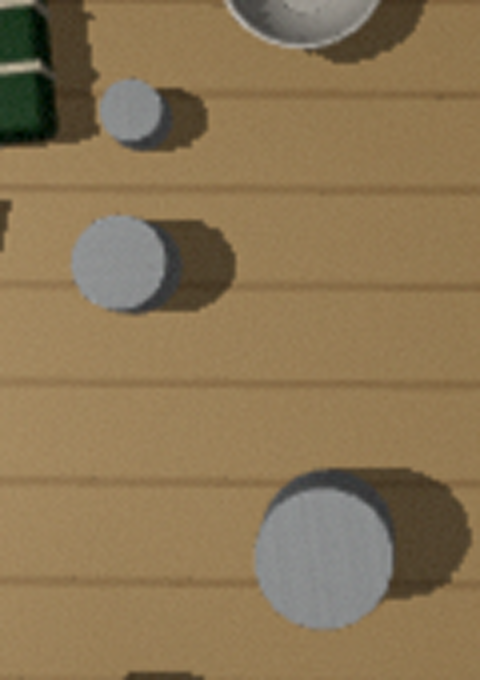

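View pics/topd.png

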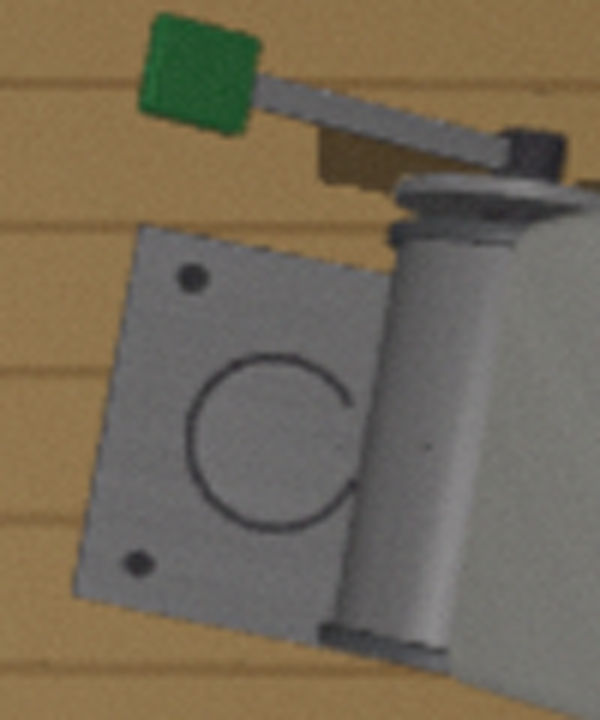

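View pics/scd.png

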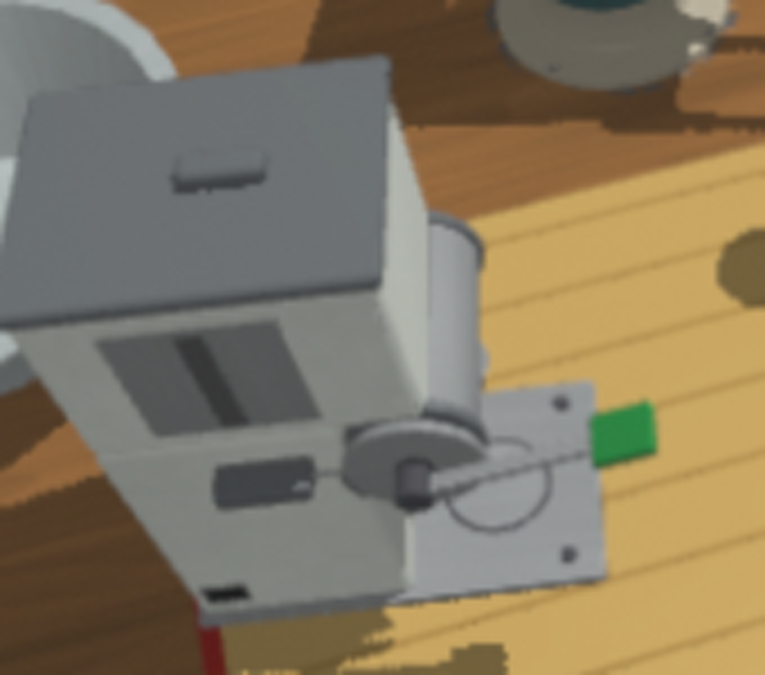

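```bash
python3 - <<'E'
from h import *
t=cams.get_image("top")
a=atz(t,(343.2,187.5),.01);b=atz(t,(332.4,249.4),.01);c=atz(t,(366,223.4),.01)
print(a,b,np.linalg.norm(a-b)); ey=(a-b)/np.linalg.norm(a-b);ex=np.array([ey[1],-ey[0],0])
th=np.degrees(np.arctan2(ex[1],ex[0])) 
m=(a+b)/2+ex*.075
print("spot from edge",m,"ring",c,"ex",ex,th)
print("paddle pred",m-ex*(.131-.02)+ey*.108,"meas",atz(t,(320+203/6,150+75/6),.234))
# cup
im=t["image"];print("cup top",atz(t,(170+119/4,140+263/4),.066),"r px",46/4*(.898)/354)
print("big",atz(t,(170+323/4,140+558/4),.1))
s=cams.get_image("scene");print(proj(s,m),proj(s,c))
E
```

```text
[ 0.56813595 -0.15239723  0.01      ] [ 0.40252299 -0.12090307  0.01      ] 0.16858093558626663
spot from edge [ 0.47131803 -0.21032972  0.01      ] ring [ 0.47185668 -0.21163062  0.01      ] ex [-0.1868192  -0.98239431  0.        ] -100.76721434582024
paddle pred [ 0.59815355 -0.12146043  0.01      ] meas [ 0.5980948  -0.12310574  0.234     ]
cup top [0.51431086 0.22534042 0.066     ] r px 0.02917231638418079
big [0.33655937 0.09340715 0.1       ]
[168.9897603  217.48457178] [168.64062002 217.72861378]
```

Look-alikes in the top view: a large cup at (251,279), a middle cup at (200,206) and a small cup at (203,168). I take the middle one, about 60 mm across the top, which is at roughly (0.514, 0.2255). The cup spot is at (0.4716, -0.211), and the dispenser's x axis points to -100.8°.

{"fn": "carry_out", "kwargs": {"rows": [[[1,2.9,-2.7,0,0],[1,2.9,-2.7,0,0],[1,2.9,-2.7,0,0],[1,2.9,-2.7,0,0],[1,2.9,-2.7,0,0],[1,2.9,-2.7,0,0],[1,2.9,-2.7,0,0],[1,2.9,-2.7,0,0],[1,2.9,-2.7,0,0],[1,2.9,-2.7,0,0],[1,2.9,-2.7,-2,0],[1,2.9,-2.7,-3,0]]], "force": 20}}

```text
clock: 2.75
position: [0.5151, 0.2263, 0.1828]
ee_rot: [0.001, 0.802, 0.598, 0.003]
contact_force: [0.8, -0.5, 1.0]
width: 0.0855
```

```bash
python3 - <<'E'
from h import *
w=cams.get_image("wrist");save(w,"w1.png")
s=telemetry.get_state();print(s["position"],s["ee_rot"])
print([(b["xy"],b["confidence"],atz(w,b["xy"],.06)) for b in finder.boxes_of(w,"cup")])
E
```

```text
[0.51662506 0.22080618 0.17640952] [ 0.0023404   0.80260214  0.5965071  -0.00190046]
[([275.3, 259.0], 0.96, array([0.59957742, 0.22998788, 0.06      ])), ([56.8, 48.3], 0.87, array([0.34230331, 0.09975495, 0.06      ])), ([251.9, 183.3], 0.73, array([0.51052594, 0.22979562, 0.06      ]))]
```

View pics/w1.png

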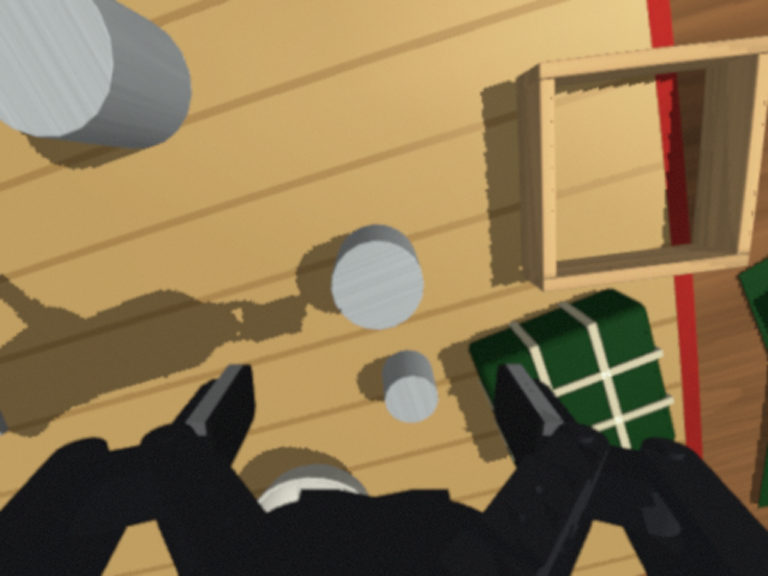

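{"fn": "carry_out", "kwargs": {"rows": [[[1,0.2,0,-3,0],[1,0,0,-4,0],[1,0,0,-4,0],[1,0,0,-3,0],[1,0,0,-1.8,0],[1,0,0,0,0],[-1,0,0,0,0],[-1,0,0,0,0],[-1,0,0,0,0],[-1,0,0,0,0],[-1,0,0,0,0]]], "force": 25}}

```text
clock: 3.95
position: [0.5155, 0.2278, 0.0252]
ee_rot: [0.0, 0.802, 0.598, 0.002]
contact_force: [-0.3, 0.9, 7.1]
width: 0.0627
```

```bash
python3 - <<'E'
from h import *
w=cams.get_image("wrist");save(w,"w2.png",None,1.2)
s=telemetry.get_state();print(s["position"],s["width"],s["contact_force"])
E
```

```text
[0.5154657  0.22777651 0.02518556] 0.06263042426705615 [-1.55775328  1.23655788  6.22047492]
```

View pics/w2.png

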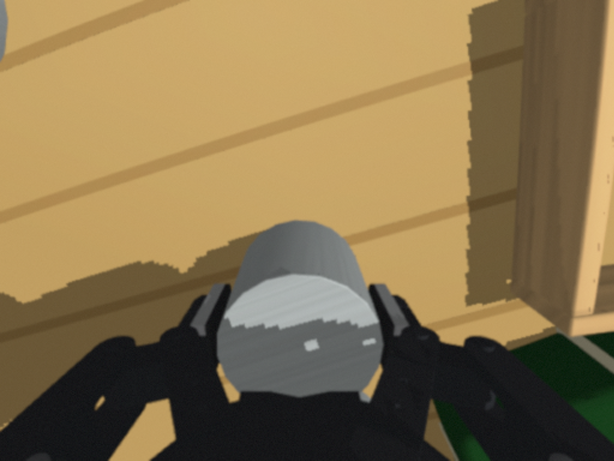

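{"fn": "carry_out", "kwargs": {"rows": [[[-1,0,0,2,0],[-1,0,-1,3,0],[-1,-0.2,-3,1,-0.147],[-1,-0.3,-3.2,0,-0.147],[-1,-0.3,-3.2,0,-0.147],[-1,-0.3,-3.2,0,-0.147],[-1,-0.3,-3.2,0,-0.147],[-1,-0.3,-3.2,0,-0.147],[-1,-0.3,-3.2,0,-0.147],[-1,-0.3,-3.2,0,-0.147],[-1,0,-3,0,-0.147],[-1,0,-2,0,-0.147]]]}}

```text
clock: 5.2
position: [0.4912, -0.089, 0.0837]
ee_rot: [0.0, 0.995, -0.098, 0.001]
contact_force: [1.6, 0.3, -1.2]
width: 0.0625
```

```bash
cat >> h.py <<'E'
S=np.array([.4716,-.211,0]);EX=np.array([-.187,-.982,0]);EY=np.array([.982,-.187,0])
def disp(X): d=np.array(X)-S; return np.round(np.array([d@EX,d@EY,d[2]])*1000,1)
def st():
    s=telemetry.get_state();q=s["ee_rot"];m=rot(q)
    print("t",round(s["clock"],2),"pos",np.round(s["position"],4),"disp",disp(s["position"]),"yaw",round(np.degrees(np.arctan2(m[1,0],m[0,0])),1),"tilt",np.round(m[:,2],3),"F",np.round(s["contact_force"],1),"w",round(s["width"],4),"q",np.round(s["qpos"],2)); return s
E
python3 - <<'E'
from h import *
st();s=cams.get_image("scene");save(s,"s3.png",(60,60,330,260),2.9)
E
```

```text
t 5.2 pos [ 0.4912 -0.089   0.0837] disp [-123.4   -3.5   83.7] yaw -11.2 tilt [ 0.001 -0.001 -1.   ] F [ 1.6  0.3 -1.2] w 0.0625 q [-0.32  0.3   1.89 -0.    0.96 -0.12]
```

View pics/s3.png

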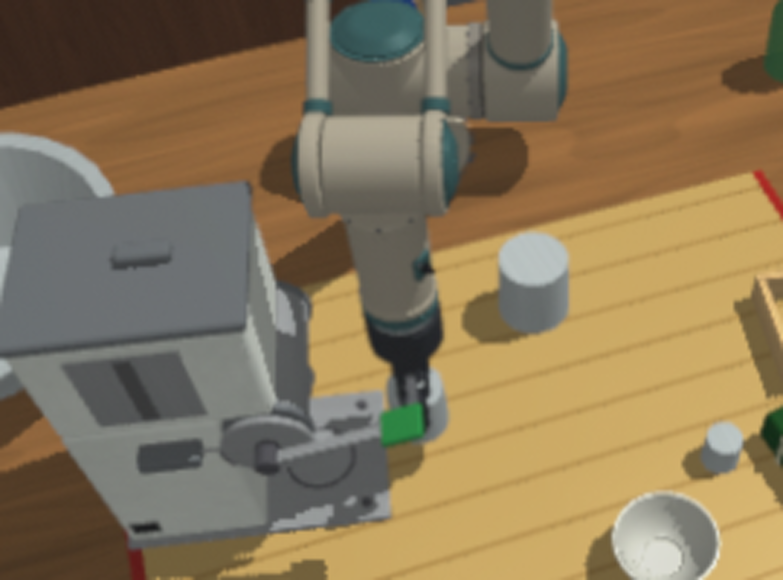

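{"fn": "carry_out", "kwargs": {"rows": [[[-1,0.3,-0.1,-2,0],[-1,0,0,-2,0],[-1,0,0,-1.5,0],[-1,0,0,0,0],[-1,0,0,0,0]]], "force": 20}}

```text
clock: 5.75
position: [0.4944, -0.0878, 0.0286]
ee_rot: [0.0, 0.996, -0.094, -0.0]
contact_force: [0.2, 0.1, -1.9]
width: 0.0628
```

```bash
python3 - <<'E'
from h import *
st();s=cams.get_image("scene");save(s,"s4.png",(130,150,230,240),7);st()
# pivot path: grip rel P
import math
S0=disp(telemetry.get_state()["position"])
x0=S0[0]
# contact begins x=-107.5
a,b=-32.5,33
px,pz=x0,None
X=[x0,-107.5];Z=[0,0]
for d in range(0,56,5):
    r=math.radians(d);X.append(-75+a*math.cos(r)+b*math.sin(r));Z.append(-a*math.sin(r)+b*math.cos(r)-b)
for i in range(1,len(X)):
    dx=(X[i]-X[i-1])/10;print(i,np.round([EX[0]*dx,EX[1]*dx,(Z[i]-Z[i-1])/10],2))
E
```

```text
t 5.75 pos [ 0.4944 -0.0878  0.0286] disp [-125.2   -0.7   28.6] yaw -10.8 tilt [-0. -0. -1.] F [ 0.2  0.1 -1.9] w 0.0628 q [-0.31  0.37  1.94 -0.    0.82 -0.13]
t 5.8 pos [ 0.4949 -0.088   0.029 ] disp [-1.252e+02 -1.000e-01  2.900e+01] yaw -10.8 tilt [ 0.001 -0.    -1.   ] F [ 0.7 -0.1 -1.4] w 0.0626 q [-0.31  0.37  1.94 -0.    0.82 -0.13]
1 [-0.33 -1.74  0.  ]
2 [-0. -0.  0.]
3 [-0.06 -0.29  0.27]
4 [-0.06 -0.32  0.24]
5 [-0.06 -0.34  0.21]
6 [-0.07 -0.35  0.18]
7 [-0.07 -0.37  0.15]
8 [-0.07 -0.38  0.12]
9 [-0.07 -0.39  0.08]
10 [-0.07 -0.39  0.05]
11 [-0.08 -0.4   0.01]
12 [-0.08 -0.4  -0.02]
13 [-0.07 -0.39 -0.06]
```

View pics/s4.png

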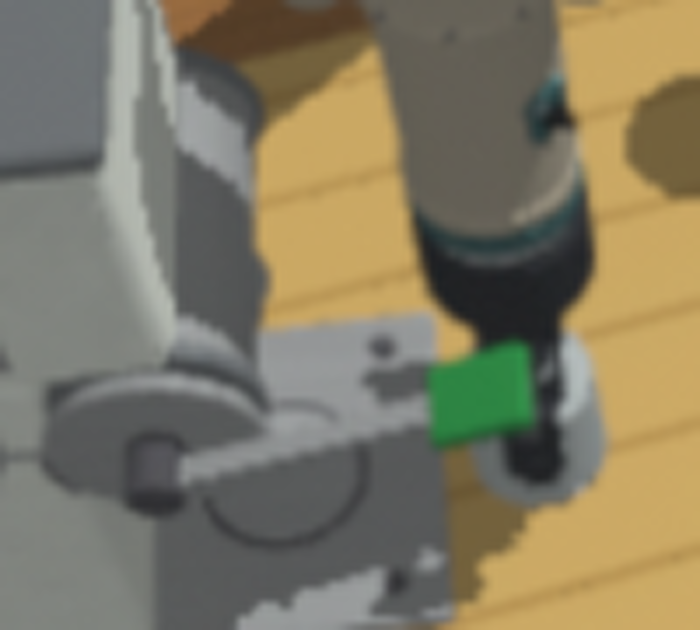

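{"fn": "carry_out", "kwargs": {"rows": [[[-1,-0.17,-0.9,0,0],[-1,-0.17,-0.9,-0.1,0],[-1,0,0,0,0],[-1,-0.06,-0.3,0.22,0],[-1,-0.06,-0.32,0.22,0],[-1,-0.06,-0.34,0.2,0],[-1,-0.07,-0.36,0.18,0],[-1,0,0,0,0]]]}}

```text
clock: 6.6
position: [0.4879, -0.1195, 0.0358]
ee_rot: [0.0, 0.996, -0.095, -0.0]
contact_force: [-0.3, 2.8, 0.5]
width: 0.0629
```

```bash
python3 - <<'E'
from h import *
st();s=cams.get_image("scene");save(s,"s5.png",(130,150,230,240),7);w=cams.get_image("wrist");save(w,"w5.png",None,1.2)
E
```

```text
t 6.6 pos [ 0.4879 -0.1195  0.0358] disp [-92.9  -1.1  35.8] yaw -10.9 tilt [-0.001  0.    -1.   ] F [-0.3  2.8  0.5] w 0.0629 q [-0.38  0.36  1.94 -0.    0.84 -0.19]
```

View pics/s5.png

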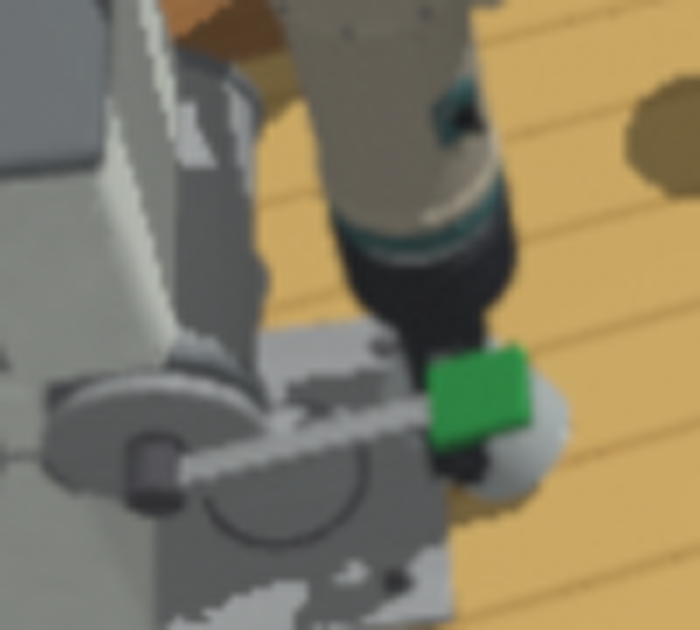

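View pics/w5.png

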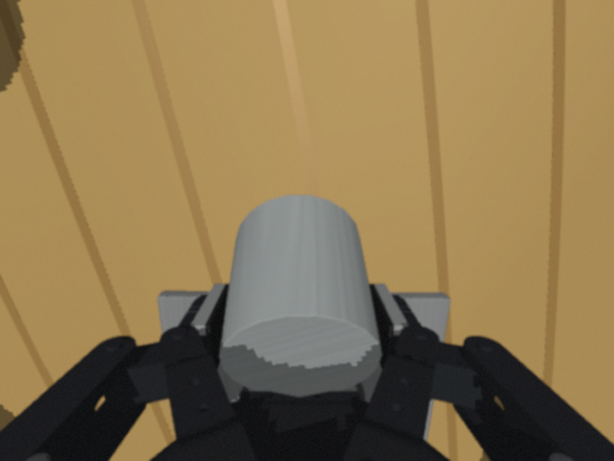

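{"fn": "carry_out", "kwargs": {"rows": [[[-1,-0.07,-0.37,0.15,0],[-1,-0.07,-0.38,0.12,0],[-1,-0.07,-0.39,0.08,0],[-1,-0.07,-0.39,0.04,0],[-1,-0.08,-0.4,0.01,0],[-1,-0.08,-0.4,-0.04,0],[-1,-0.06,-0.3,-0.06,0],[-1,0,0,0,0]]]}}

```text
clock: 7.5
position: [0.4834, -0.1462, 0.0386]
ee_rot: [0.0, 0.996, -0.094, 0.0]
contact_force: [-2.3, 1.9, 2.6]
width: 0.0604
```

```bash
python3 - <<'E'
from h import *
st();s=cams.get_image("scene");save(s,"s6.png",(130,150,230,240),7);w=cams.get_image("wrist");save(w,"w6.png",None,1.2)
E
```

```text
t 7.5 pos [ 0.4834 -0.1462  0.0386] disp [-65.9  -0.6  38.6] yaw -10.8 tilt [ 0.    -0.001 -1.   ] F [-2.3  1.9  2.6] w 0.0604 q [-0.43  0.36  1.93 -0.    0.85 -0.24]
```

View pics/s6.png

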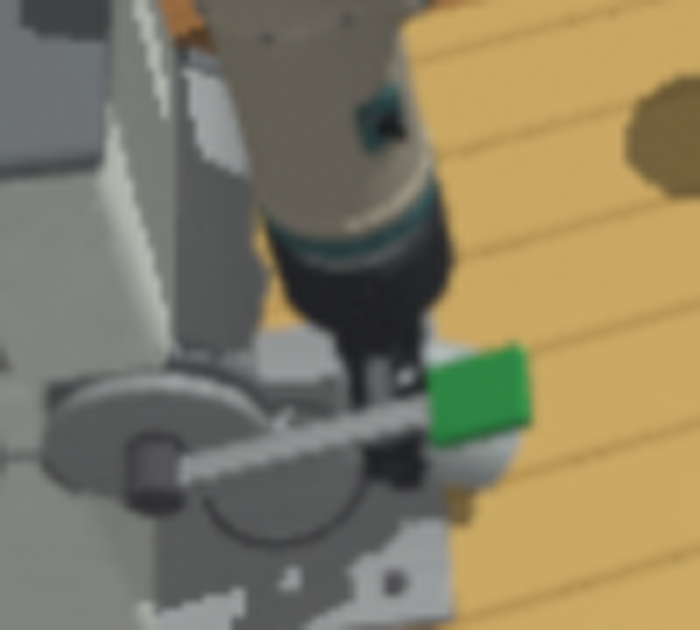

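View pics/w6.png

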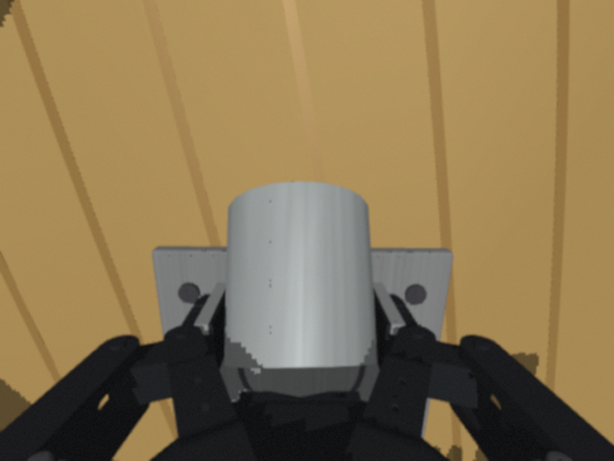

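{"fn": "carry_out", "kwargs": {"rows": [[[-1,0,0,0.5,0],[-1,0,0,1,0],[-1,0.3,1.5,0.5,0],[-1,0.4,2,0,0],[-1,0.4,2,0,0],[-1,0.3,1.5,0,0],[-1,0,0,0,0]]], "force": 25}}

```text
clock: 8.3
position: [0.498, -0.0732, 0.0591]
ee_rot: [-0.0, 0.996, -0.093, 0.001]
contact_force: [-0.2, -0.6, -1.2]
width: 0.0605
```

```bash
python3 - <<'E'
from h import *
st();s=cams.get_image("scene");save(s,"s7.png",(130,150,230,240),7);w=cams.get_image("wrist");save(w,"w7.png",None,1.2)
E
```

```text
t 8.3 pos [ 0.498  -0.0732  0.0591] disp [-1.403e+02  1.000e-01  5.910e+01] yaw -10.7 tilt [ 0.001  0.    -1.   ] F [-0.2 -0.6 -1.2] w 0.0605 q [-0.28  0.33  1.91  0.    0.9  -0.1 ]
```

View pics/s7.png

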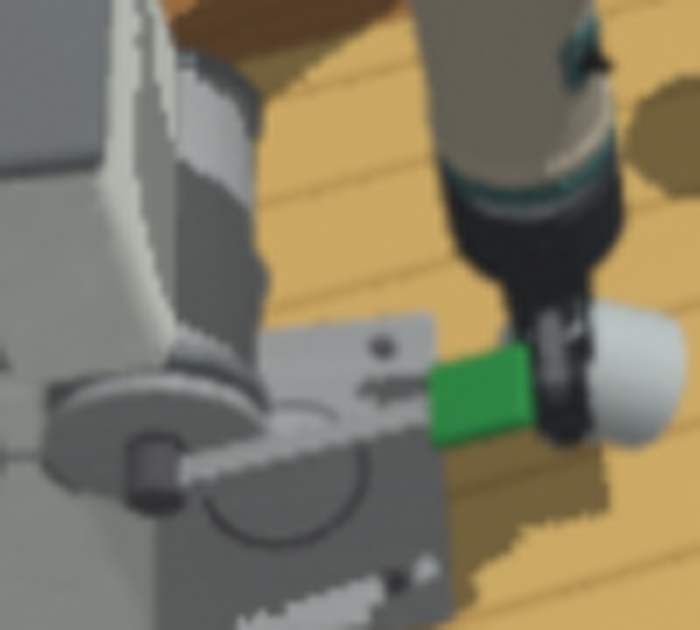

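View pics/w7.png

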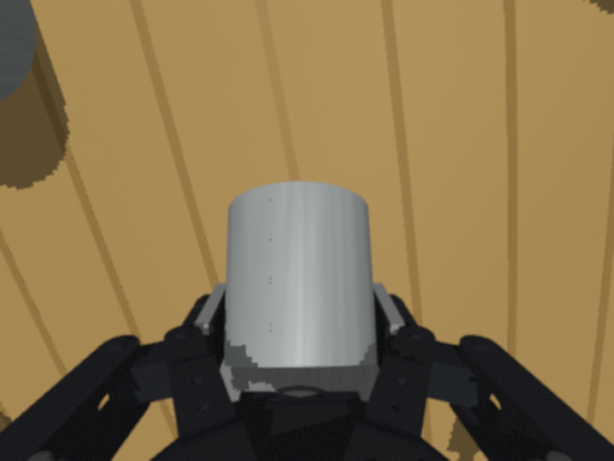

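{"fn": "carry_out", "kwargs": {"rows": [[[-1,0,0,-1.5,0],[-1,0,0,-1,0],[-1,0,0,-0.6,0],[-1,0,0,-0.4,0],[-1,0,0,-0.4,0],[-1,0,0,-0.2,0],[-1,0,0,0,0]]], "force": 20}}

```text
clock: 9.1
position: [0.4987, -0.0807, 0.0231]
ee_rot: [0.004, 0.996, -0.093, 0.002]
contact_force: [-11.2, -11.8, 40.7]
width: 0.0604
```

```bash
python3 - <<'E'
from h import *
st();s=cams.get_image("scene");save(s,"s8.png",(130,150,230,240),7);w=cams.get_image("wrist");save(w,"w8.png",None,1.2)
E
```

```text
t 9.1 pos [ 0.4987 -0.0807  0.0231] disp [-133.     2.3   23.1] yaw -10.6 tilt [ 0.004 -0.009 -1.   ] F [-11.2 -11.8  40.7] w 0.0604 q [-0.29  0.38  1.95 -0.01  0.81 -0.1 ]
```

View pics/s8.png

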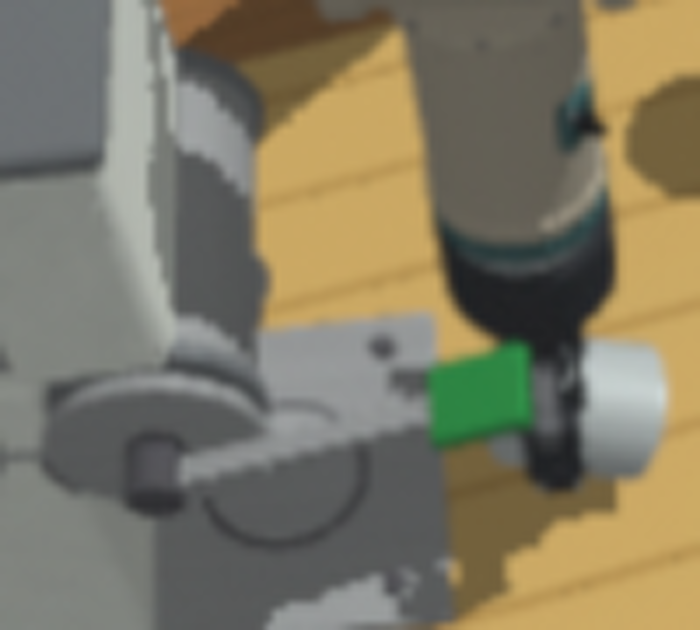

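View pics/w8.png

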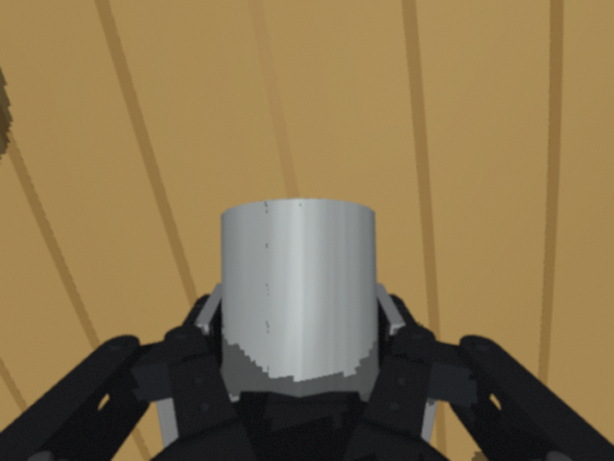

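{"fn": "carry_out", "kwargs": {"rows": [[[-1,0,0,0.4,0],[-1,0,0,0.2,0],[0.72,0,0,0,0],[0.72,0,0,0,0],[0.72,0,0,0,0]]]}}

```text
clock: 9.7
position: [0.4969, -0.0751, 0.0228]
ee_rot: [-0.0, 0.996, -0.094, -0.001]
contact_force: [0.2, -0.9, -0.0]
width: 0.0733
```

```bash
python3 - <<'E'
from h import *
st();w=cams.get_image("wrist");save(w,"w9.png",None,1.2)
# predicted pixel of mouth-top and pads etc
print([ (d,np.round(proj(w,S+EX*d+np.array([0,0,.065]))*1.2)) for d in (-.19,-.18,-.17,-.16)])
E
```

```text
t 9.7 pos [ 0.4969 -0.0751  0.0228] disp [-138.1   -0.6   22.8] yaw -10.8 tilt [-0.002  0.001 -1.   ] F [ 0.2 -0.9 -0. ] w 0.0733 q [-0.29  0.38  1.95  0.    0.81 -0.1 ]
[(-0.19, array([301., 206.])), (-0.18, array([301., 237.])), (-0.17, array([301., 266.])), (-0.16, array([301., 294.]))]
```

View pics/w9.png

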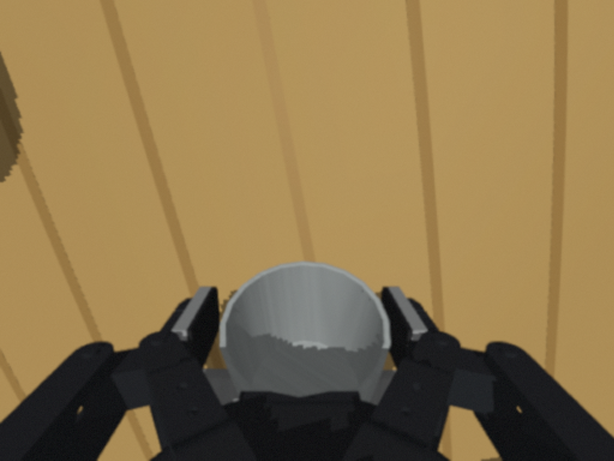

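```bash
python3 - <<'E'
from h import *
st();s=cams.get_image("scene");save(s,"s10.png",(130,150,230,240),7);w=cams.get_image("wrist");save(w,"w10.png",(150,180,350,384),3)
E
```

```text
t 9.75 pos [ 0.497  -0.0752  0.0228] disp [-138.1   -0.5   22.8] yaw -10.8 tilt [-0.001  0.    -1.   ] F [-0.6 -1.  -0. ] w 0.0734 q [-0.29  0.38  1.95  0.    0.81 -0.1 ]
```

View pics/s10.png

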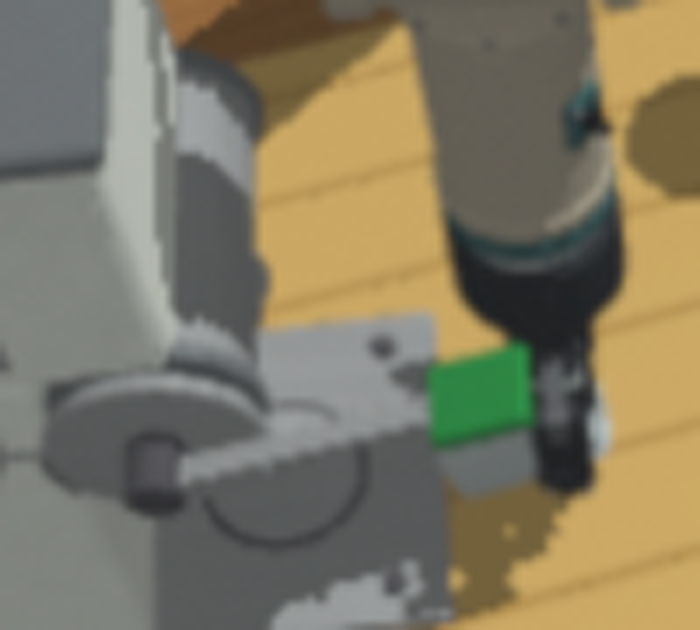

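View pics/w10.png

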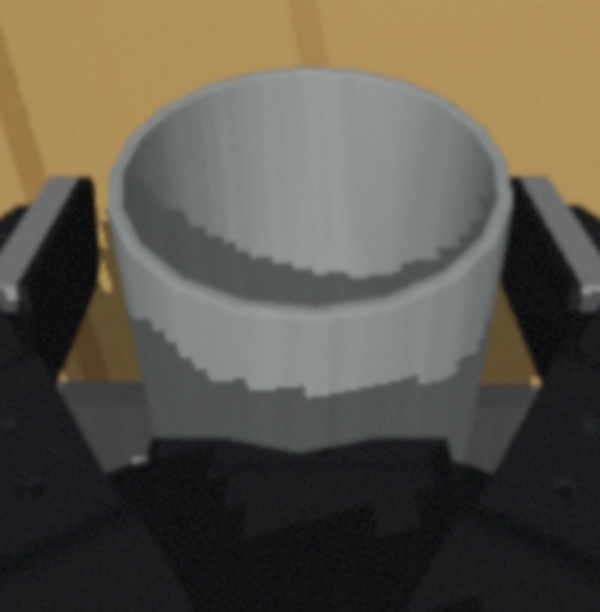

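```bash
python3 - <<'E'
from h import *
w=cams.get_image("wrist");c=lambda d,z:np.round(proj(w,S+EX*d+np.array([0,0,z]))*3-np.array([450,540]))
for d in (-.15,-.145,-.14,-.135,-.13,-.12): print(d,c(d,0.002),c(d,.065))
t=cams.get_image("top");save(t,"t10.png",(290,150,420,270),6)
E
```

```text
-0.15 [300.  99.] [301. 259.]
-0.145 [300. 121.] [301. 290.]
-0.14 [300. 142.] [301. 321.]
-0.135 [300. 164.] [301. 350.]
-0.13 [300. 185.] [301. 379.]
-0.12 [300. 225.] [301. 434.]
```

View pics/t10.png

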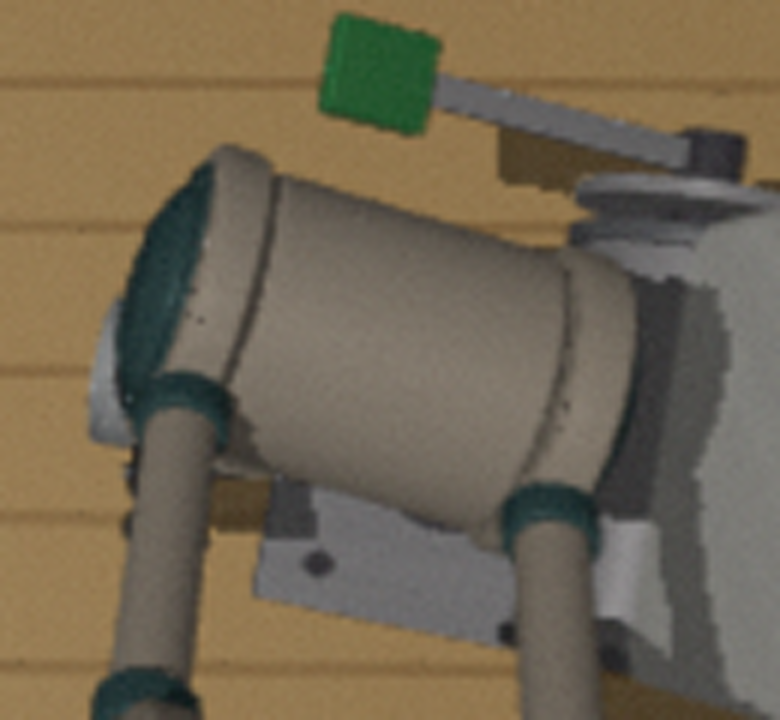

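{"fn": "carry_out", "kwargs": {"rows": [[[-1,-0.05,-0.25,-0.3,0],[-1,0,0,0,0],[-1,0,0,0,0],[-1,0,0,0,0]]]}}

```text
clock: 10.35
position: [0.4972, -0.0776, 0.0209]
ee_rot: [-0.0, 0.996, -0.095, 0.0]
contact_force: [0.6, 2.9, 4.6]
width: 0.0621
```

```bash
python3 - <<'E'
from h import *
st();w=cams.get_image("wrist");save(w,"w11.png",(150,180,350,384),3);s=cams.get_image("scene");save(s,"s11.png",(130,150,230,240),7)
E
```

```text
t 10.35 pos [ 0.4972 -0.0776  0.0209] disp [-135.8    0.2   20.9] yaw -10.9 tilt [ 0.001  0.001 -1.   ] F [0.6 2.9 4.6] w 0.0621 q [-0.29  0.38  1.95  0.    0.81 -0.11]
```

View pics/w11.png

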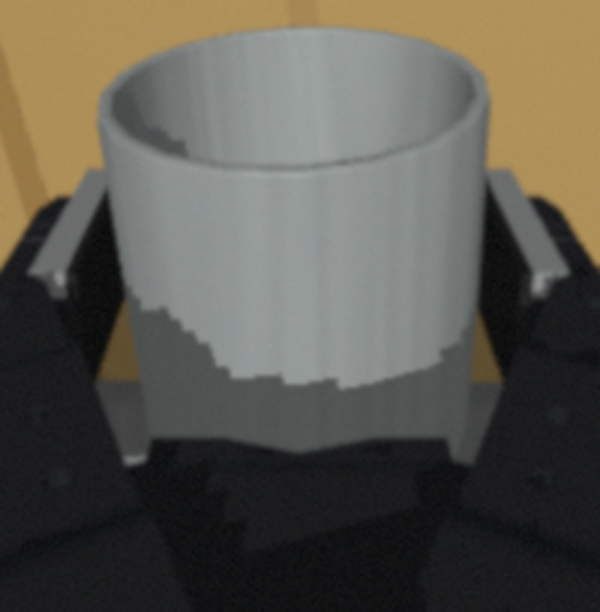

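View pics/s11.png

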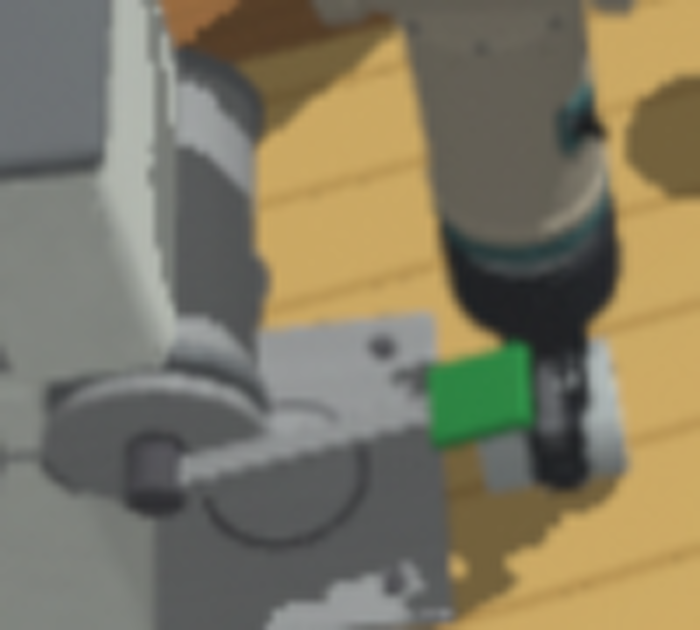

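{"fn": "carry_out", "kwargs": {"rows": [[[0.62,0,0,0,0],[0.62,0,0,0,0],[0.62,0.12,0.6,0,0],[0.62,0.12,0.6,0,0],[0.62,0,0,0,0]]]}}

```text
clock: 10.95
position: [0.4994, -0.0652, 0.0204]
ee_rot: [-0.0, 0.996, -0.094, -0.0]
contact_force: [-0.4, 0.8, 0.8]
width: 0.0692
```

```bash
python3 - <<'E'
from h import *
st();w=cams.get_image("wrist");save(w,"w12.png",(150,180,350,384),3)
c=lambda d,z:np.round(proj(w,S+EX*d+np.array([0,0,z]))*3-np.array([450,540]))
for d in (-.18,-.17,-.16,-.15,-.14): print(d,c(d,0.002),c(d,.065))
E
```

```text
t 10.95 pos [ 0.4994 -0.0652  0.0204] disp [-148.4   -0.    20.4] yaw -10.8 tilt [-0.  0. -1.] F [-0.4  0.8  0.8] w 0.0692 q [-0.27  0.39  1.95  0.    0.81 -0.08]
-0.18 [299.  12.] [299. 135.]
-0.17 [299.  59.] [299. 205.]
-0.16 [299. 105.] [299. 271.]
-0.15 [299. 149.] [300. 334.]
-0.14 [299. 191.] [300. 393.]
```

View pics/w12.png

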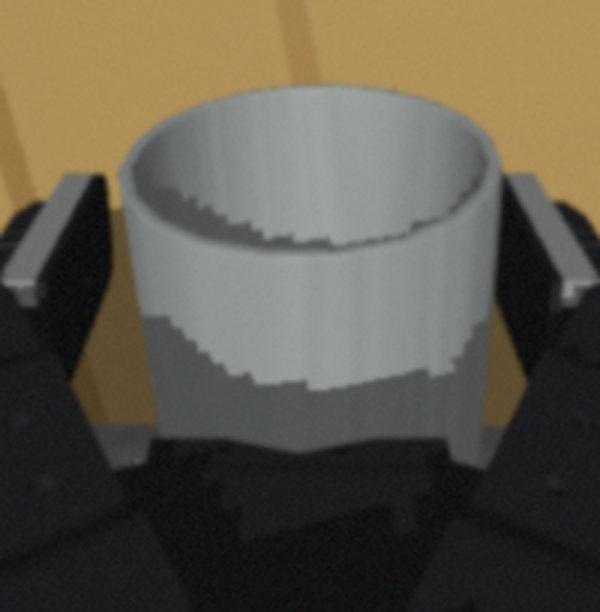

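{"fn": "carry_out", "kwargs": {"rows": [[[-1,0,0,0,0],[-1,0,0,0,0],[-1,0,0,0,0],[-1,0,0,0,0]]], "force": 20}}

```text
clock: 11.4
position: [0.4996, -0.0658, 0.0208]
ee_rot: [-0.0, 0.996, -0.095, 0.0]
contact_force: [-0.2, 3.7, 4.0]
width: 0.0628
```

{"fn": "carry_out", "kwargs": {"rows": [[[-1,0,0,1.5,0],[-1,0,0,2,0],[-1,0,0,2,0],[-1,0,0,0,0],[-1,0,0,0,0]]]}}

```text
clock: 11.9
position: [0.4988, -0.0661, 0.075]
ee_rot: [0.0, 0.996, -0.094, -0.0]
contact_force: [-1.6, 0.2, -1.9]
width: 0.0629
```

```bash
python3 - <<'E'
from h import *
st();w=cams.get_image("wrist");save(w,"w13.png",(150,180,350,384),3);s=cams.get_image("scene");save(s,"s13.png",(130,150,230,240),7)
E
```

```text
t 11.9 pos [ 0.4988 -0.0661  0.075 ] disp [-147.4   -0.3   75. ] yaw -10.8 tilt [-0.001 -0.    -1.   ] F [-1.6  0.2 -1.9] w 0.0629 q [-0.27  0.31  1.89 -0.    0.94 -0.08]
```

View pics/w13.png

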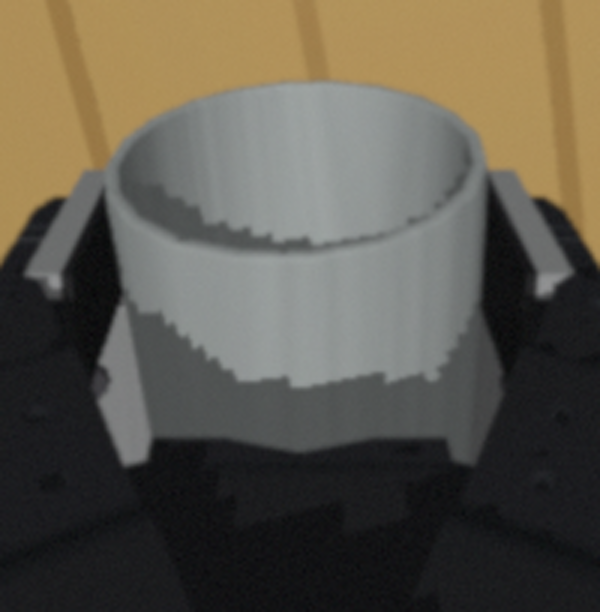

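View pics/s13.png

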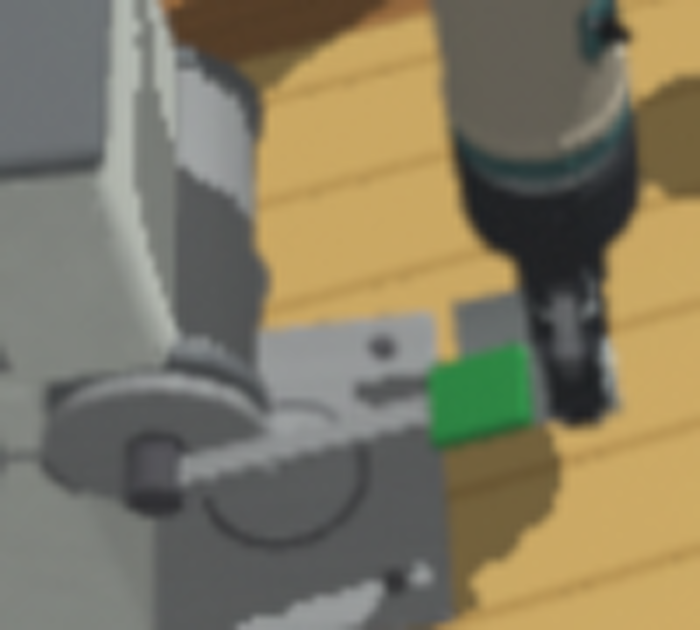

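```bash
python3 - <<'E'
from h import *
import math
a,b=-49,23;X=[a];Z=[b]
for d in range(5,72,5):
    r=math.radians(d);X.append(a*math.cos(r)+b*math.sin(r));Z.append(-a*math.sin(r)+b*math.cos(r))
    dx=(X[-1]-X[-2])/10;print(d,np.round([EX[0]*dx,EX[1]*dx,(Z[-1]-Z[-2])/10],2),round(X[-1]-75,1),round(Z[-1]-b,1))
E
```

```text
5 [-0.04 -0.22  0.42] -121.8 4.2
10 [-0.05 -0.25  0.4 ] -119.3 8.2
15 [-0.05 -0.28  0.37] -116.4 11.9
20 [-0.06 -0.31  0.35] -113.2 15.4
25 [-0.07 -0.34  0.32] -109.7 18.6
30 [-0.07 -0.37  0.29] -105.9 21.4
35 [-0.07 -0.39  0.25] -101.9 23.9
40 [-0.08 -0.41  0.22] -97.8 26.1
45 [-0.08 -0.43  0.18] -93.4 27.9
50 [-0.08 -0.44  0.14] -88.9 29.3
55 [-0.09 -0.45  0.1 ] -84.3 30.3
60 [-0.09 -0.46  0.06] -79.6 30.9
65 [-0.09 -0.46  0.02] -74.9 31.1
70 [-0.09 -0.46 -0.02] -70.1 30.9
```

{"fn": "carry_out", "kwargs": {"rows": [[[-1,0,0,-2,0],[-1,0,0,-2,0],[-1,0,0,-1.2,0],[-1,-0.17,-0.9,0,0],[-1,-0.17,-0.9,0,0],[-1,0,0,0,0]]]}}

```text
clock: 12.6
position: [0.4957, -0.085, 0.0233]
ee_rot: [0.0, 0.995, -0.095, -0.0]
contact_force: [-0.0, 0.5, -0.7]
width: 0.0627
```

```bash
python3 - <<'E'
from h import *
st()
E
```

```text
t 12.6 pos [ 0.4957 -0.085   0.0233] disp [-1.282e+02  1.000e-01  2.330e+01] yaw -10.9 tilt [-0. -0. -1.] F [-0.   0.5 -0.7] w 0.0627 q [-0.31  0.38  1.95 -0.    0.81 -0.12]
```

{"fn": "carry_out", "kwargs": {"rows": [[[-1,-0.1,-0.55,-0.15,0],[-1,-0.03,-0.15,0.1,0],[-1,-0.05,-0.25,0.35,0],[-1,-0.05,-0.26,0.38,0],[-1,-0.06,-0.29,0.36,0],[-1,-0.06,-0.32,0.34,0],[-1,0,0,0,0]]]}}

```text
clock: 13.3
position: [0.4925, -0.1027, 0.0378]
ee_rot: [0.0, 0.996, -0.095, 0.0]
contact_force: [0.9, 1.4, -0.4]
width: 0.062
```

```bash
python3 - <<'E'
from h import *
st();w=cams.get_image("wrist");save(w,"w14.png",(150,180,350,384),3);s=cams.get_image("scene");save(s,"s14.png",(130,150,230,240),7)
E
```

```text
t 13.3 pos [ 0.4925 -0.1027  0.0378] disp [-110.3    0.2   37.8] yaw -10.9 tilt [ 0.001 -0.    -1.   ] F [ 0.9  1.4 -0.4] w 0.062 q [-0.34  0.36  1.93 -0.    0.85 -0.15]
```

View pics/w14.png

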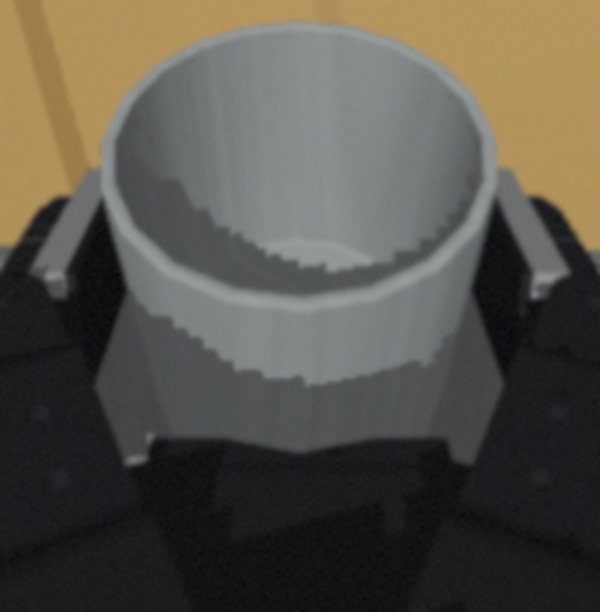

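View pics/s14.png

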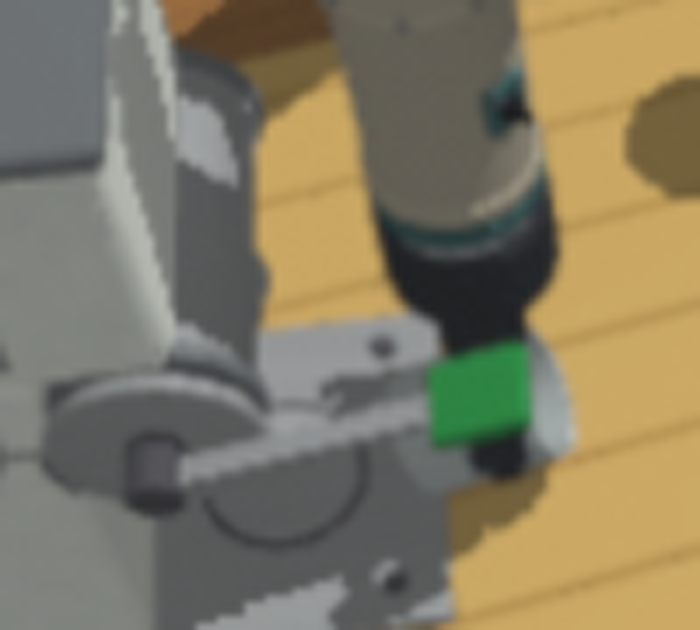

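{"fn": "carry_out", "kwargs": {"rows": [[[-1,-0.07,-0.35,0.32,0],[-1,-0.07,-0.37,0.29,0],[-1,-0.07,-0.39,0.25,0],[-1,-0.08,-0.41,0.22,0],[-1,-0.08,-0.43,0.18,0],[-1,-0.08,-0.44,0.14,0],[-1,-0.09,-0.45,0.1,0],[-1,-0.09,-0.46,0.06,0],[-1,-0.09,-0.46,0.02,0],[-1,0,0,0,0]]]}}

```text
clock: 14.4
position: [0.4852, -0.1405, 0.0532]
ee_rot: [0.0, 0.996, -0.095, 0.0]
contact_force: [0.6, 0.7, 0.7]
width: 0.0621
```

```bash
python3 - <<'E'
from h import *
st();w=cams.get_image("wrist");save(w,"w15.png",(150,180,350,384),3);s=cams.get_image("scene");save(s,"s15.png",(130,150,230,240),7)
E
```

```text
t 14.4 pos [ 0.4852 -0.1405  0.0532] disp [-71.8   0.2  53.2] yaw -10.9 tilt [ 0. -0. -1.] F [0.6 0.7 0.7] w 0.0621 q [-0.42  0.34  1.91 -0.    0.89 -0.23]
```

View pics/w15.png

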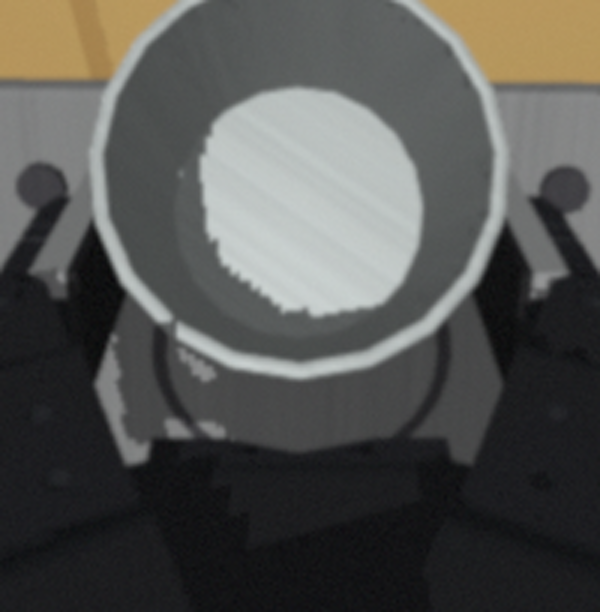

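View pics/s15.png

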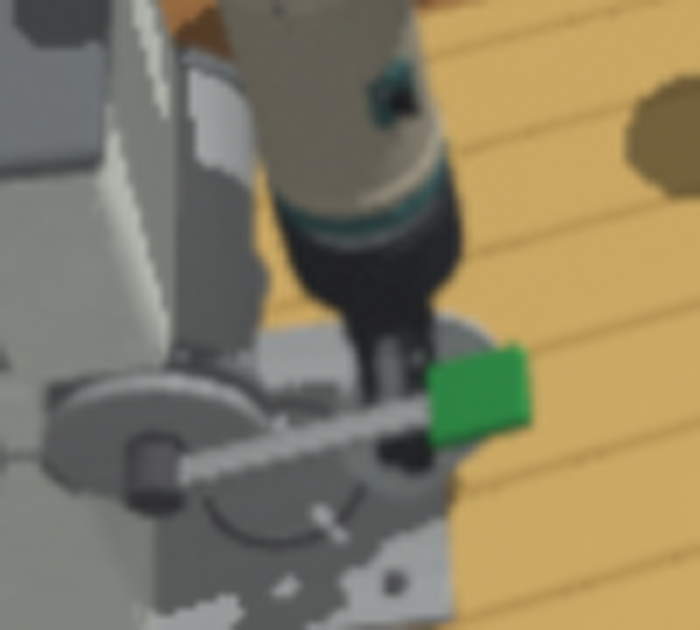

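{"fn": "carry_out", "kwargs": {"rows": [[[-1,0,0,1,0],[-1,0,0,1.5,0],[-1,0.3,1.5,0,0],[-1,0.5,2.5,0,0],[-1,0.5,2.5,0,0],[-1,0.3,1.5,0,0],[-1,0,0,-1.5,0],[-1,0,0,-1,0],[-1,0,0,-0.5,0],[-1,0,0,-0.4,0],[-1,0,0,-0.4,0],[-1,0,0,0,0]]]}}

```text
clock: 15.7
position: [0.5021, -0.0604, 0.0425]
ee_rot: [0.0, 0.996, -0.095, 0.001]
contact_force: [-2.8, 0.4, 17.5]
width: 0.0615
```

```bash
python3 - <<'E'
from h import *
st();w=cams.get_image("wrist");save(w,"w16.png",(150,180,350,384),3);s=cams.get_image("scene");save(s,"s16.png",(150,130,250,220),7)
E
```

```text
t 15.7 pos [ 0.5021 -0.0604  0.0425] disp [-153.6    1.7   42.5] yaw -10.9 tilt [ 0.002 -0.001 -1.   ] F [-2.8  0.4 17.5] w 0.0615 q [-0.26  0.36  1.92 -0.    0.86 -0.07]
```

View pics/w16.png

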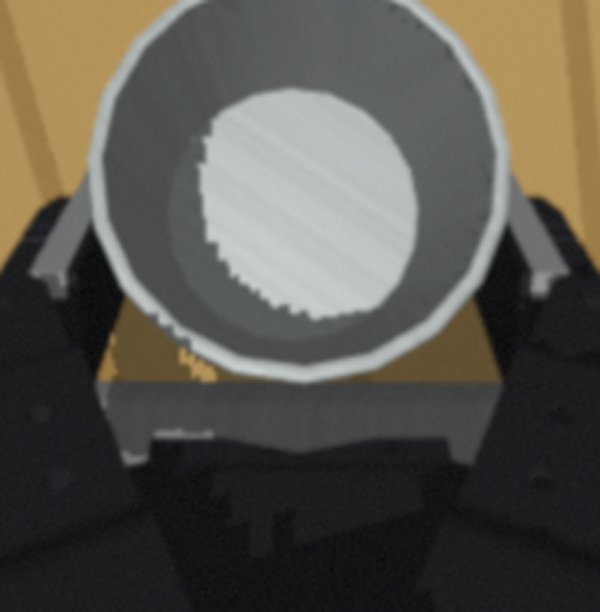

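View pics/s16.png

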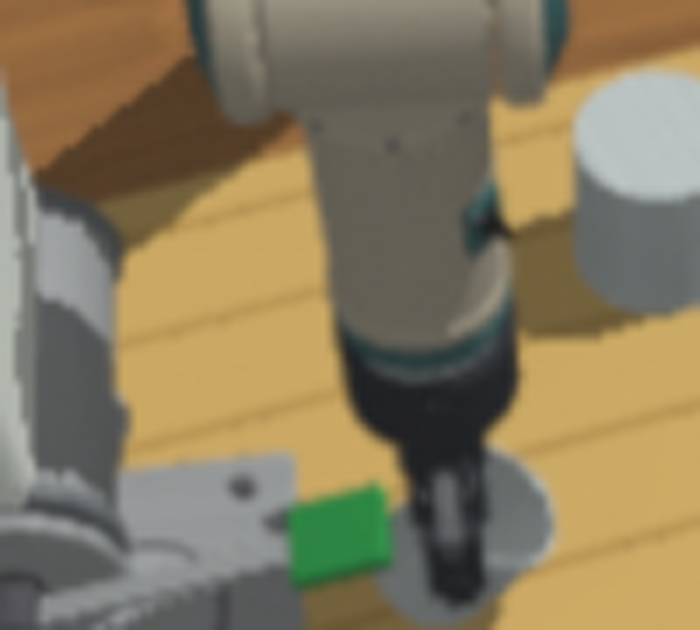

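{"fn": "carry_out", "kwargs": {"rows": [[[-1,0,0,0.3,0],[0.4,0,0,0,0],[0.5,0,0,0,0],[0.6,0,0,0,0],[0.7,0,0,0,0],[0.7,0,0,0,0]]]}}

```text
clock: 16.4
position: [0.5012, -0.0597, 0.0429]
ee_rot: [-0.0, 0.996, -0.094, -0.0]
contact_force: [0.1, -0.1, 0.4]
width: 0.0724
```

```bash
python3 - <<'E'
from h import *
st();w=cams.get_image("wrist");save(w,"w17.png",(150,180,350,384),3);s=cams.get_image("scene");save(s,"s17.png",(150,130,250,220),7)
E
```

```text
t 16.4 pos [ 0.5012 -0.0597  0.0429] disp [-154.1    0.8   42.9] yaw -10.8 tilt [-0.  0. -1.] F [ 0.1 -0.1  0.4] w 0.0724 q [-0.26  0.36  1.92  0.    0.86 -0.07]
```

View pics/w17.png

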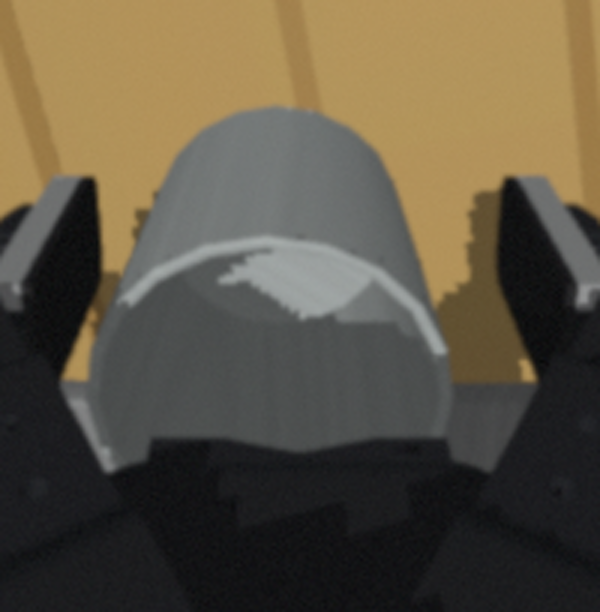

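View pics/s17.png

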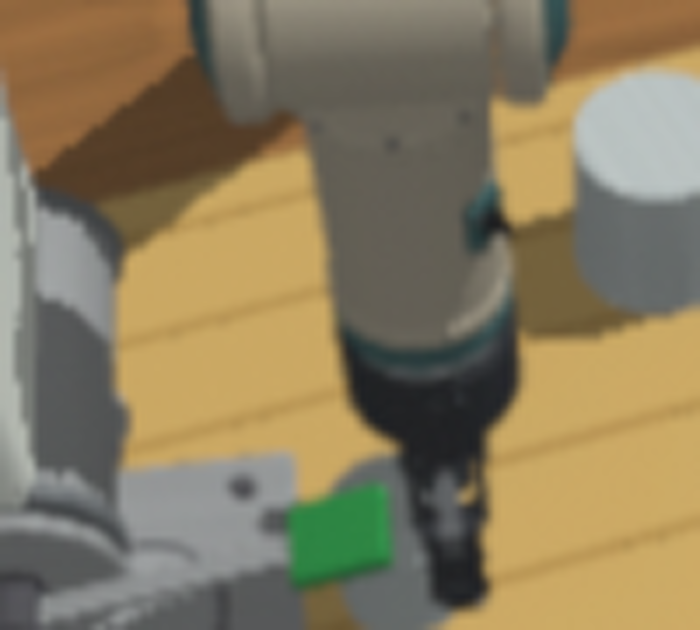

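```bash
python3 - <<'E'
from h import *
w=cams.get_image("wrist");save(w,"w18.png",(150,180,350,384),3)
c=lambda d,z:np.round(proj(w,S+EX*d+np.array([0,0,z]))*3-np.array([450,540]))
for d in (-.18,-.17,-.16,-.15,-.14): print(d,c(d,0.00),c(d,.066))
E
```

```text
-0.18 [295.   9.] [294. 114.]
-0.17 [295.  50.] [294. 173.]
-0.16 [295.  90.] [294. 229.]
-0.15 [295. 129.] [294. 282.]
-0.14 [296. 166.] [295. 333.]
```

View pics/w18.png

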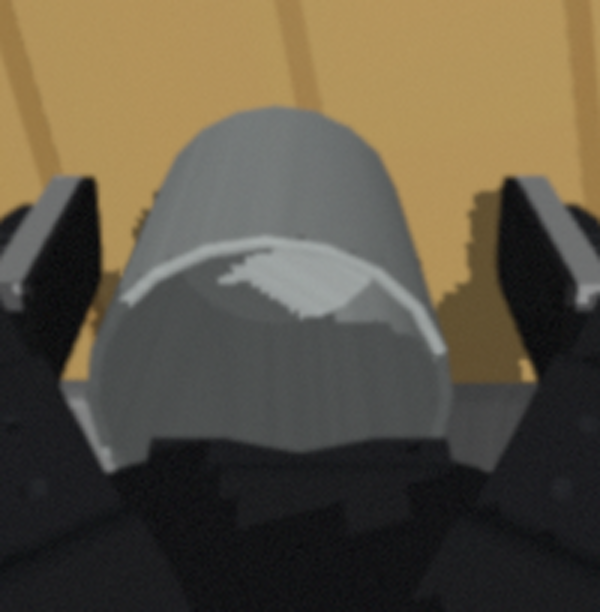

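{"fn": "carry_out", "kwargs": {"rows": [[[1,0,0,0,0],[1,0,0,0,0],[1,-0.18,-0.95,0,0],[1,-0.18,-0.95,-0.3,0],[1,-0.18,-0.95,-0.3,0],[1,0,0,0,0],[-1,0,0,0,0],[-1,0,0,0,0],[-1,0,0,0,0],[-1,0,0,0,0],[-1,0,0,0,0]]], "force": 25}}

```text
clock: 17.65
position: [0.4958, -0.0882, 0.0372]
ee_rot: [0.0, 0.996, -0.094, 0.0]
contact_force: [-1.0, -1.7, 1.3]
width: 0.0628
```

```bash
python3 - <<'E'
from h import *
st();w=cams.get_image("wrist");save(w,"w19.png",(150,180,350,384),3)
E
```

```text
t 17.65 pos [ 0.4958 -0.0882  0.0372] disp [-125.1    0.8   37.2] yaw -10.8 tilt [ 0. -0. -1.] F [-1.  -1.7  1.3] w 0.0628 q [-0.31  0.36  1.93 -0.    0.85 -0.13]
```

View pics/w19.png

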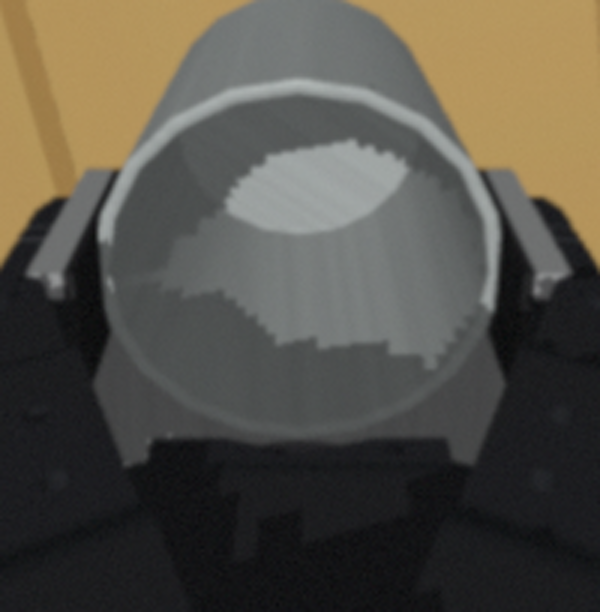

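{"fn": "carry_out", "kwargs": {"rows": [[[-1,0,0,1.2,0],[-1,0,0,0.8,0],[-1,-0.35,-1.9,0,0],[-1,-0.37,-1.9,0,0],[-1,-0.37,-1.9,0,0],[-1,0,0,0,0],[-1,0,0,-0.5,0],[-1,0,0,-0.5,0],[-1,0,0,0,0]]]}}

```text
clock: 18.6
position: [0.4851, -0.1445, 0.047]
ee_rot: [-0.0, 0.996, -0.094, 0.0]
contact_force: [-0.4, 0.5, 0.3]
width: 0.0626
```

```bash
python3 - <<'E'
from h import *
st();w=cams.get_image("wrist");save(w,"w20.png",(150,180,350,384),3)
E
```

```text
t 18.6 pos [ 0.4851 -0.1445  0.047 ] disp [-67.8   0.9  47. ] yaw -10.8 tilt [ 0.  0. -1.] F [-0.4  0.5  0.3] w 0.0626 q [-0.43  0.35  1.92  0.    0.87 -0.24]
```

View pics/w20.png

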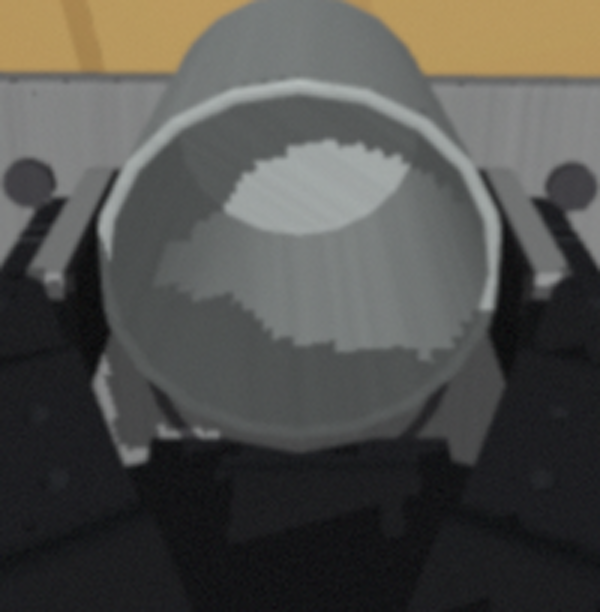

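{"fn": "carry_out", "kwargs": {"rows": [[[0.5,0,0,-0.1,0],[0.7,0,0,0,0],[1,0,0,0,0],[1,0,0,0,0],[1,0,0,0,0],[1,0.2,1,0,0],[1,0.37,2,0,0],[1,0.5,2.7,0,0],[1,0.5,2.7,0,0],[1,0.5,2.7,0,0],[1,0.5,2.7,2,0]]]}}

```text
clock: 19.75
position: [0.5085, -0.0052, 0.0644]
ee_rot: [-0.0, 0.996, -0.094, -0.003]
contact_force: [-0.8, -0.3, -0.8]
width: 0.0855
```

{"fn": "carry_out", "kwargs": {"rows": [[[1,0,0,2,0.14],[1,0,0,0,0.143],[1,0,0,0,0.143],[1,0,0,0,0.143],[1,0,0,0,0.143],[1,0,0,0,0.143],[1,0,0,0,0.143],[1,0,0,0,0.143],[1,0,0,0,0.143],[1,0,0,0,0.143],[1,0,0,0,0.143],[1,0,0,0,0]]]}}

```text
clock: 20.95
position: [0.5105, -0.0066, 0.0861]
ee_rot: [-0.0, 0.771, 0.637, 0.0]
contact_force: [-0.7, -0.1, -0.1]
width: 0.0853
```

```bash
python3 - <<'E'
from h import *
st();w=cams.get_image("wrist");save(w,"w21.png",None,1.4);s=cams.get_image("scene");save(s,"s21.png",(130,130,250,240),6);t=cams.get_image("top");save(t,"t21.png",(290,150,420,270),6)
E
```

```text
t 20.95 pos [ 0.5105 -0.0066  0.0861] disp [-2.08e+02 -1.00e-01  8.61e+01] yaw 79.1 tilt [-0.  0. -1.] F [-0.7 -0.1 -0.1] w 0.0853 q [-0.15  0.31  1.86  0.    0.98 -1.53]
```

View pics/s21.png

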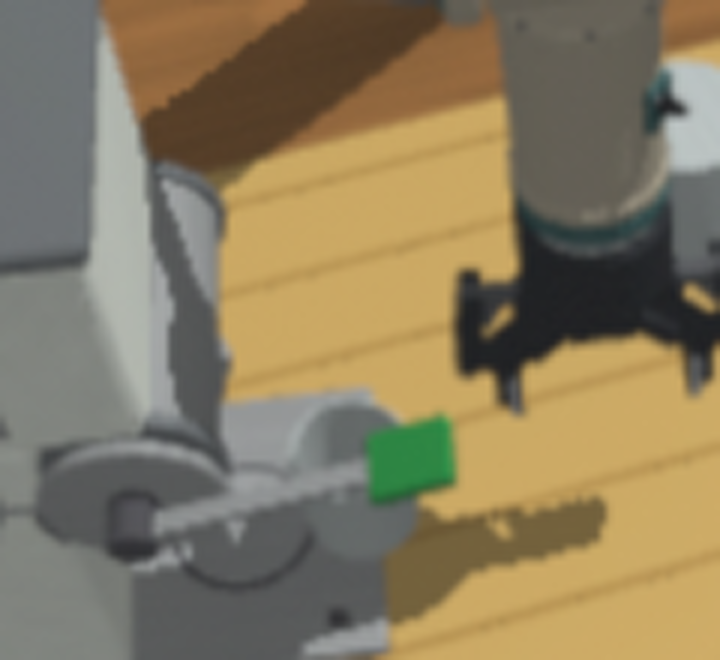

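View pics/t21.png

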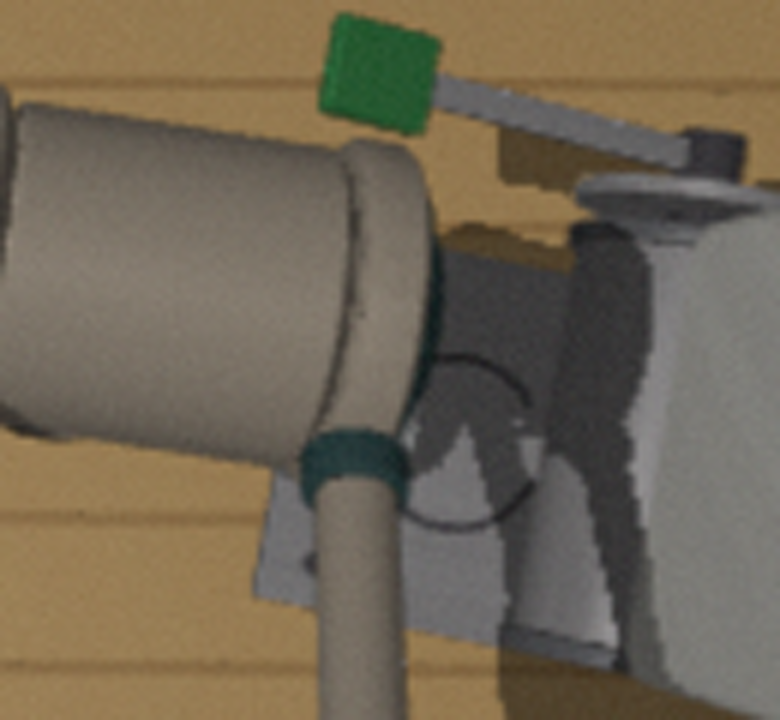

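View pics/w21.png

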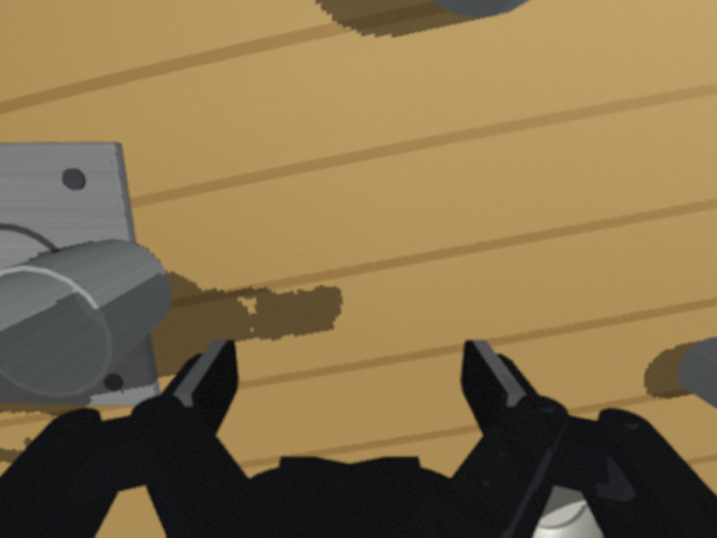

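{"fn": "carry_out", "kwargs": {"rows": [[[1,0,0,-2,0],[1,0,0,-2.5,0],[1,0,0,-2.3,0],[1,-0.18,-1,0,0],[1,-0.18,-1,0,0],[1,0,0,0,0]]]}}

```text
clock: 21.7
position: [0.5079, -0.0288, 0.0192]
ee_rot: [0.001, 0.772, 0.636, 0.001]
contact_force: [-0.2, -0.4, 0.2]
width: 0.0853
```

```bash
python3 - <<'E'
from h import *
st();w=cams.get_image("wrist");save(w,"w22.png",None,1.4);s=cams.get_image("scene");save(s,"s22.png",(130,130,250,240),6)
E
```

```text
t 21.7 pos [ 0.5079 -0.0288  0.0192] disp [-185.7    1.5   19.2] yaw 79.0 tilt [ 0.002 -0.001 -1.   ] F [-0.2 -0.4  0.2] w 0.0853 q [-0.19  0.39  1.94 -0.    0.8  -1.57]
```

View pics/s22.png

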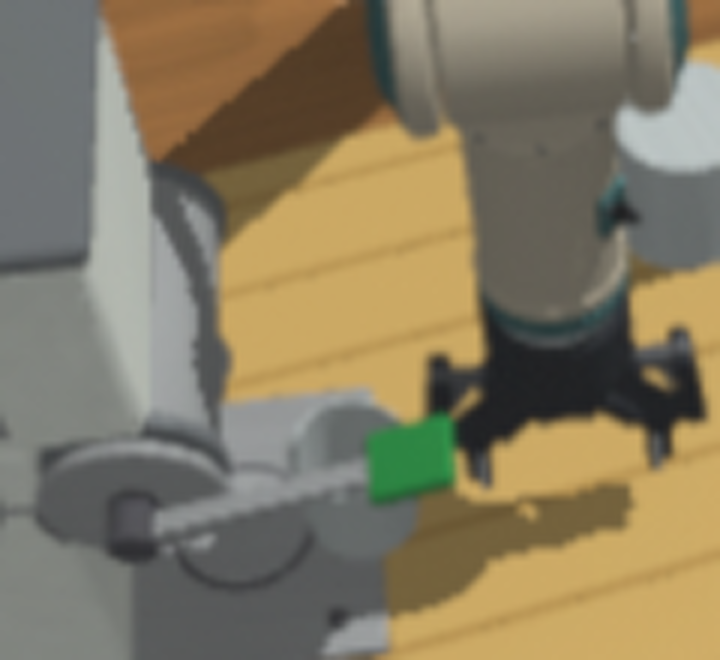

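View pics/w22.png

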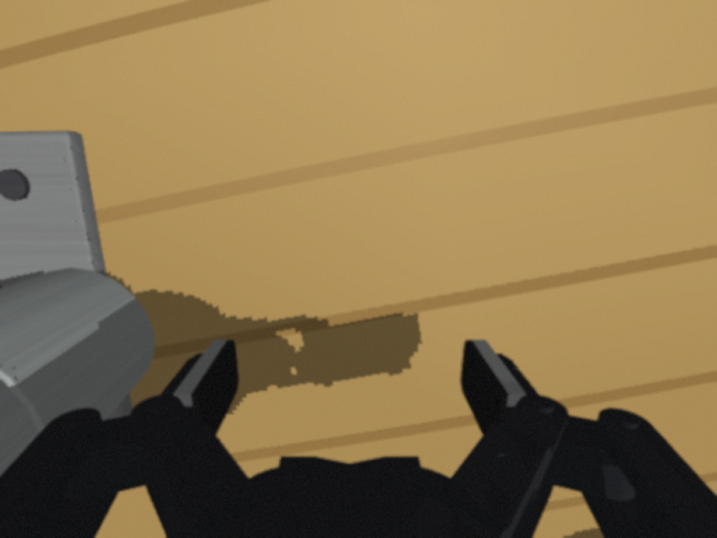

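{"fn": "carry_out", "kwargs": {"rows": [[[1,-0.1,-0.4,0,0],[1,-0.08,-0.4,0,0],[1,-0.08,-0.4,0,0],[1,-0.08,-0.4,0,0],[1,-0.08,-0.4,0,0],[1,-0.08,-0.4,0,0]]]}}

```text
clock: 22.4
position: [0.5021, -0.0514, 0.0182]
ee_rot: [-0.0, 0.771, 0.637, 0.0]
contact_force: [0.1, 0.7, 1.6]
width: 0.0858
```

```bash
python3 - <<'E'
from h import *
st();w=cams.get_image("wrist");save(w,"w23.png",None,1.4);s=cams.get_image("scene");save(s,"s23.png",(130,130,250,240),6)
E
```

```text
t 22.4 pos [ 0.5021 -0.0514  0.0182] disp [-1.624e+02  1.000e-01  1.820e+01] yaw 79.1 tilt [ 0.  0. -1.] F [0.1 0.7 1.6] w 0.0858 q [-0.24  0.39  1.95  0.    0.8  -1.62]
```

View pics/s23.png

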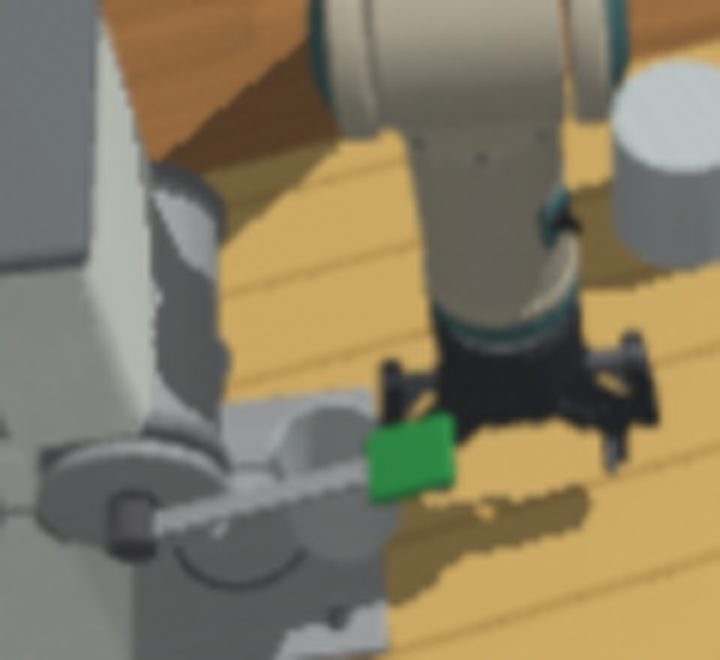

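View pics/w23.png

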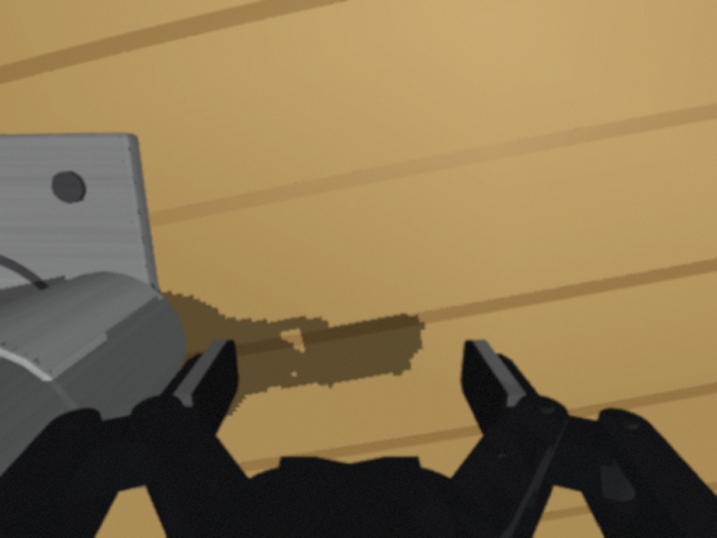

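{"fn": "carry_out", "kwargs": {"rows": [[[1,-0.08,-0.4,0,0],[1,-0.08,-0.4,0,0],[1,-0.08,-0.4,0,0],[1,-0.08,-0.4,0,0],[1,-0.08,-0.4,0,0],[1,-0.08,-0.4,0,0],[1,-0.08,-0.4,0,0],[1,-0.08,-0.4,0,0],[1,0,0,0,0]]]}}

```text
clock: 23.4
position: [0.4955, -0.0839, 0.0181]
ee_rot: [0.0, 0.771, 0.637, -0.0]
contact_force: [0.5, -0.2, 0.9]
width: 0.0853
```

```bash
python3 - <<'E'
from h import *
st();w=cams.get_image("wrist");save(w,"w24.png",None,1.4);s=cams.get_image("scene");save(s,"s24.png",(130,130,250,240),6)
print([(b["xy"],b["confidence"],disp(atz(s,b["xy"],.043))) for b in finder.boxes_of(s,"cup")])
for z,r in((.076,.0325),(.01,.0305)): print("ring at spot",[np.round((proj(s,S+[0,0,z]+EX*r*a+EY*r*b)-[130,130])*6) .tolist() for a,b in((1,0),(-1,0),(0,1),(0,-1))])
E
```

```text
t 23.4 pos [ 0.4955 -0.0839  0.0181] disp [-129.2   -0.3   18.1] yaw 79.1 tilt [-0. -0. -1.] F [ 0.5 -0.2  0.9] w 0.0853 q [-0.31  0.39  1.96 -0.    0.8  -1.69]
[([176.6, 208.7], 0.6, array([-31.4, -10. ,  43. ])), ([308.1, 214.5], 0.53, array([-450.3,   73.6,   43. ])), ([121.2, 182.9], 0.27, array([ 155.2, -141.5,   43. ]))]
ring at spot [[149.0, 470.0], [272.0, 455.0], [212.0, 516.0], [210.0, 412.0]]
ring at spot [[178.0, 532.0], [288.0, 519.0], [234.0, 574.0], [231.0, 479.0]]
```

View pics/s24.png

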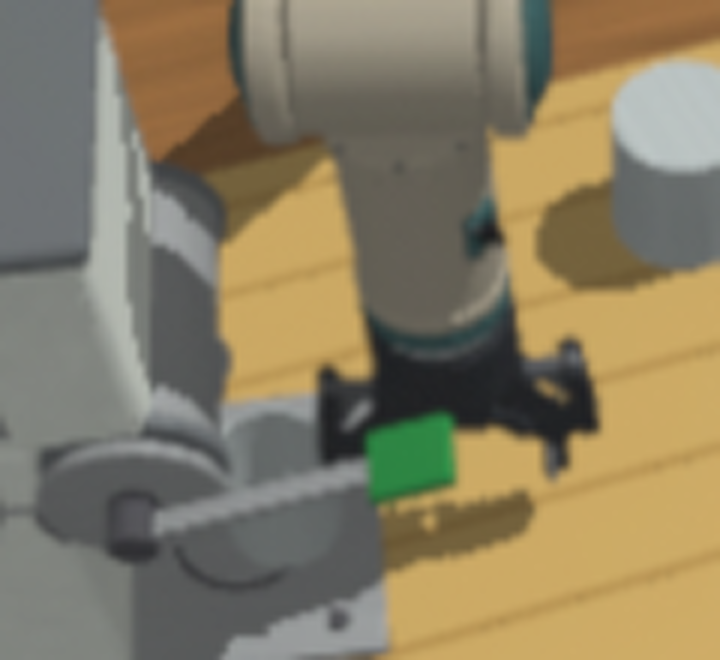

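View pics/w24.png

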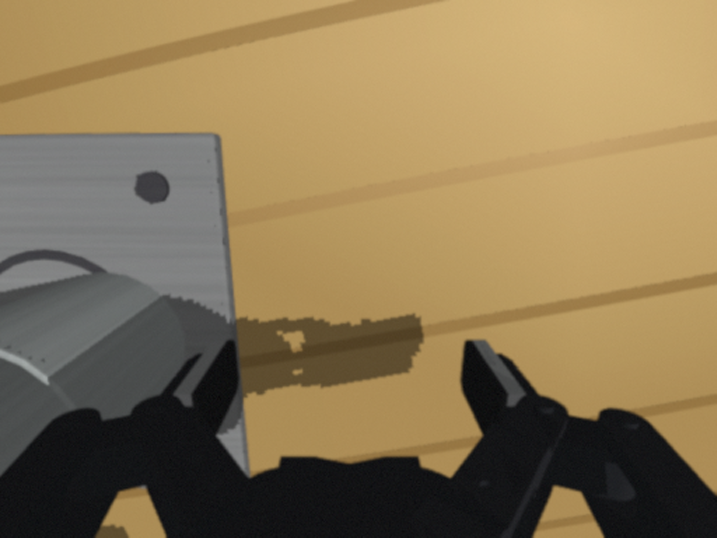

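{"fn": "carry_out", "kwargs": {"rows": [[[1,-0.08,-0.4,0,0],[1,-0.08,-0.4,0,0],[1,-0.08,-0.4,0,0],[1,-0.08,-0.4,0,0],[1,-0.08,-0.4,0,0],[1,0,0,0,0]]]}}

```text
clock: 24.15
position: [0.4915, -0.104, 0.0181]
ee_rot: [0.0, 0.771, 0.637, -0.0]
contact_force: [0.8, 0.6, -0.7]
width: 0.0854
```

```bash
python3 - <<'E'
from h import *
st();w=cams.get_image("wrist");save(w,"w25.png",None,1.4);s=cams.get_image("scene");
im=s["image"][130:240,130:250,::-1].copy();im=cv2.resize(im,None,fx=6,fy=6,interpolation=cv2.INTER_CUBIC)
for off in (0,-.01):
  for z,r in((.076,.0325),(.01,.0305)):
    pts=np.array([(proj(s,S+[0,0,z]+EX*(off+r*np.cos(a))+EY*r*np.sin(a))-[129.5,129.5])*6 for a in np.linspace(0,6.3,60)],int);cv2.polylines(im,[pts],0,(0,0,255) if off==0 else (255,0,0),1)
cv2.imwrite("pics/s25.png",im)
E
```

```text
t 24.15 pos [ 0.4915 -0.104   0.0181] disp [-108.8   -0.5   18.1] yaw 79.1 tilt [-0. -0. -1.] F [ 0.8  0.6 -0.7] w 0.0854 q [-0.35  0.39  1.96 -0.    0.8  -1.73]
```

View pics/s25.png

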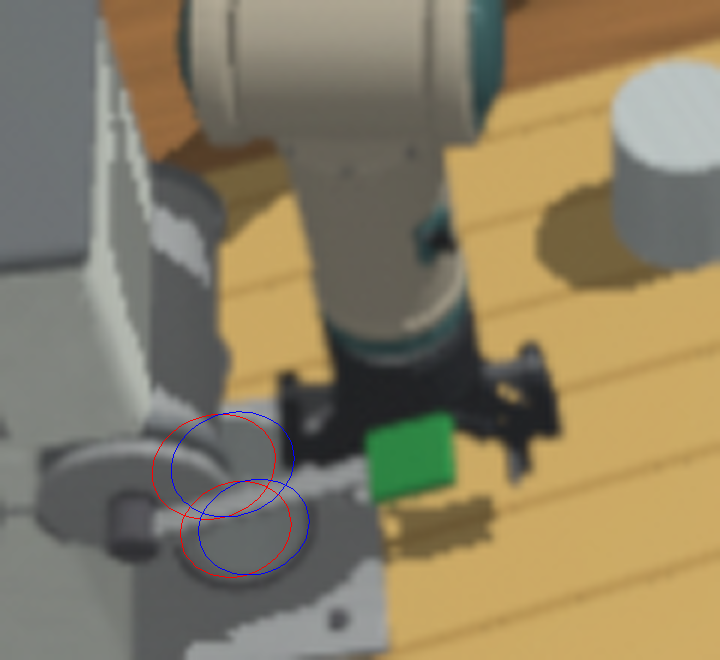

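View pics/w25.png

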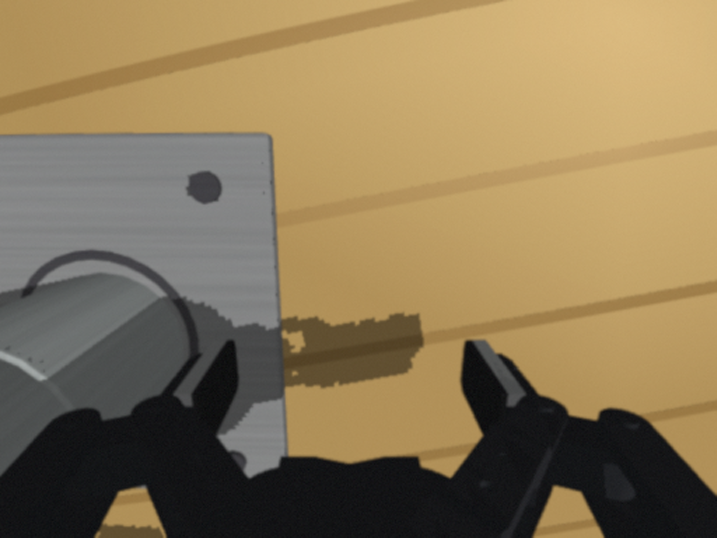

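```bash
python3 - <<'E'
from h import *
w=cams.get_image("wrist")
im=cv2.resize(w["image"][140:384,0:250,::-1],None,fx=3,fy=3,interpolation=cv2.INTER_CUBIC)
def circ(off,z,r,col,oy=0):
    pts=np.array([(proj(w,S+[0,0,z]+EX*(off+r*np.cos(a))+EY*(oy+r*np.sin(a)))-[-.5,139.5])*3 for a in np.linspace(0,6.3,90)],int);cv2.polylines(im,[pts],0,col,1)
circ(0,.01,.04,(0,255,255));
circ(0,.01,.0305,(0,0,255));circ(-.006,.01,.0305,(255,0,0));circ(-.012,.01,.0305,(0,255,0))
circ(0,.076,.0325,(0,0,255));circ(-.006,.076,.0325,(255,0,0));circ(-.012,.076,.0325,(0,255,0))
cv2.imwrite("pics/w26.png",im)
E
```

```text
(no output)
```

View pics/w26.png

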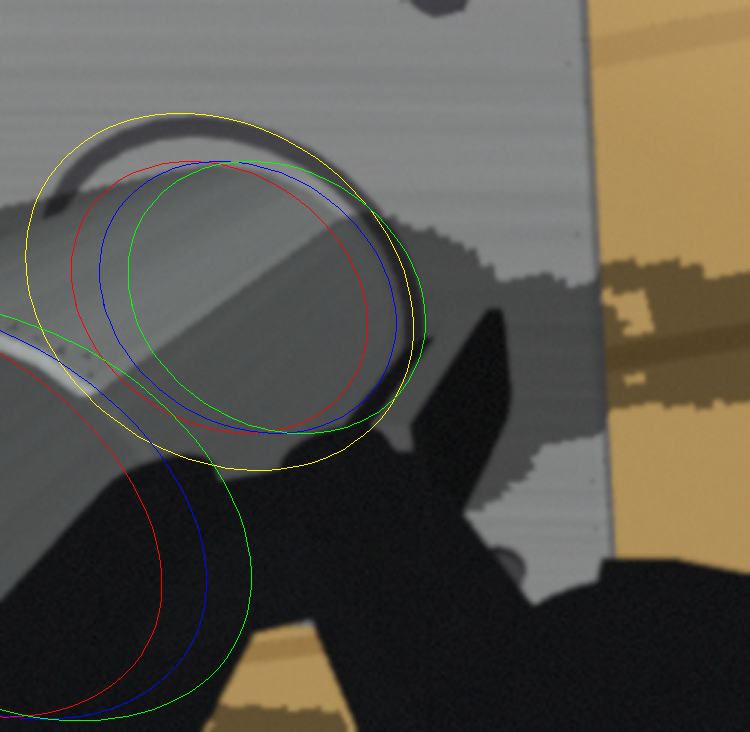

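{"fn": "carry_out", "kwargs": {"rows": [[[1,-0.04,-0.22,0,0],[1,-0.04,-0.22,0,0],[1,0,0,0,0]]]}}

```text
clock: 24.6
position: [0.4908, -0.1078, 0.0182]
ee_rot: [0.0, 0.771, 0.637, 0.0]
contact_force: [0.2, 0.3, 0.5]
width: 0.0853
```

{"fn": "carry_out", "kwargs": {"rows": [[[1,0.1,0.5,0,0],[1,0.2,1,0,0],[1,0.5,2.5,0,0],[1,0.5,2.5,0,0],[1,0.5,2.5,1,0],[1,0.5,2.5,2,0],[1,0.5,2.5,2,0],[1,0.5,2.5,2,0],[1,0,0,0,0]]]}}

```text
clock: 25.5
position: [0.5263, 0.0607, 0.0908]
ee_rot: [0.002, 0.77, 0.638, 0.003]
contact_force: [1.1, -0.2, -0.7]
width: 0.0852
```

```bash
python3 - <<'E'
from h import *
st();w=cams.get_image("wrist");t=cams.get_image("top");s=cams.get_image("scene")
def ov(w,x0,y0,x1,y1,f,name):
    im=cv2.resize(w["image"][y0:y1,x0:x1,::-1],None,fx=f,fy=f,interpolation=cv2.INTER_CUBIC);raw=im.copy()
    for z,r,c in((.01,.04,(0,255,255)),(.01,.0305,(0,0,255)),(.076,.0325,(0,0,255))):
        pts=np.array([(proj(w,S+[0,0,z]+EX*r*np.cos(a)+EY*r*np.sin(a))-[x0-.5,y0-.5])*f for a in np.linspace(0,6.3,90)],int);cv2.polylines(im,[pts],0,c,1)
    cv2.imwrite("pics/"+name,im)
ov(t,320,150,430,270,6,"t27.png");ov(w,0,100,260,300,3,"w27.png");ov(s,130,130,250,240,6,"s27.png")
E
```

```text
t 25.5 pos [0.5263 0.0607 0.0908] disp [-277.     2.9   90.8] yaw 79.3 tilt [ 0.007  0.001 -1.   ] F [ 1.1 -0.2 -0.7] w 0.0852 q [-0.02  0.32  1.82  0.    0.99 -1.4 ]
```

View pics/t27.png

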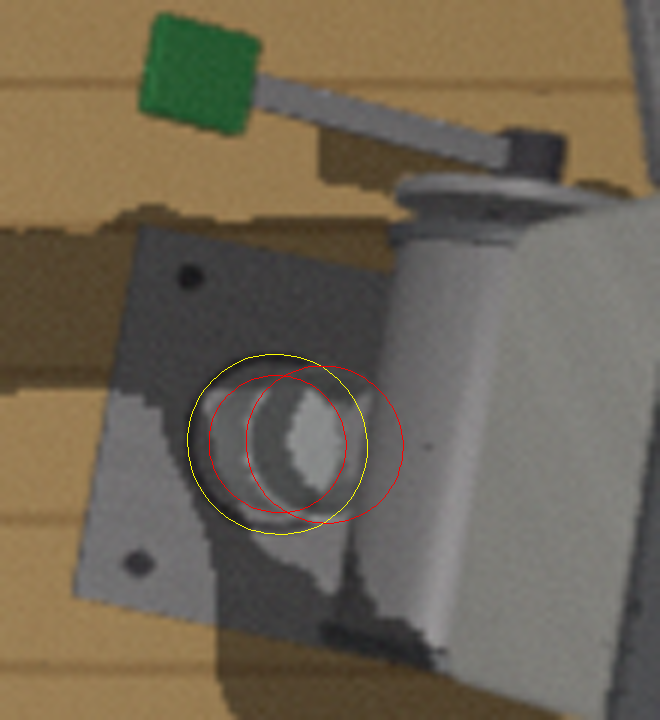

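View pics/w27.png

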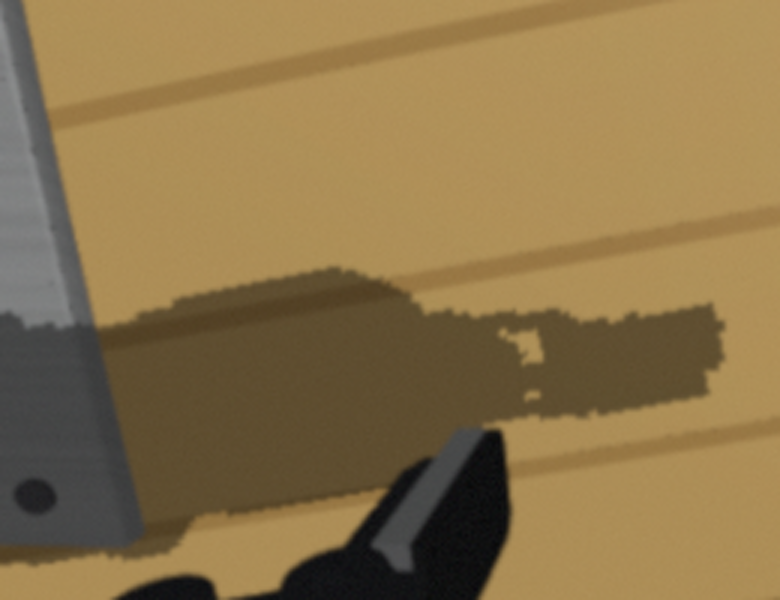

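View pics/s27.png

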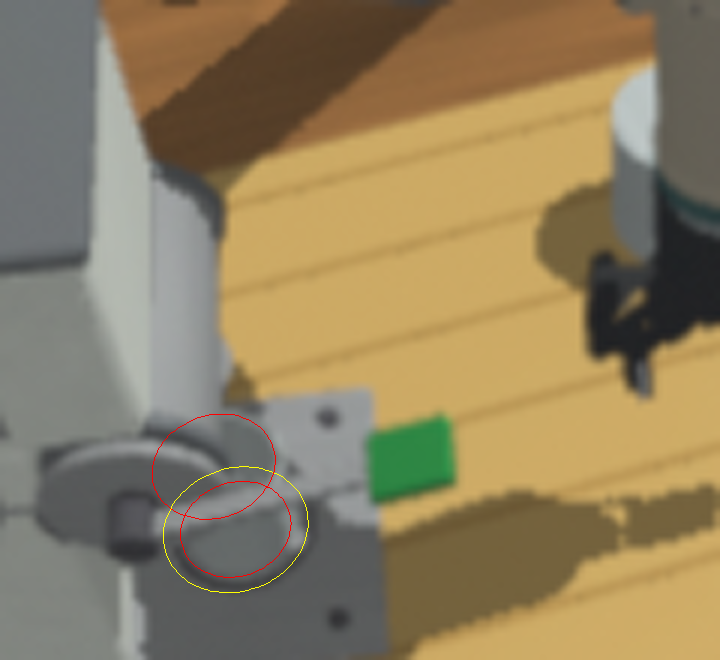

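{"fn": "carry_out", "kwargs": {"rows": [[[-1,0,0,4,0],[-1,0,0,4,0],[-1,0,0,4,0],[-1,0,0,4,0],[-1,0.5,-1,3,0],[-1,1,-2.5,2,0],[-1,1.2,-3,0,0],[-1,1.2,-3,0,0],[-1,1.2,-3,0,0],[-1,1.2,-3,0,0],[-1,0.9,-2.8,0,0],[-1,0,0,0,0]]], "force": 40}}

```text
clock: 26.85
position: [0.5959, -0.1304, 0.2955]
ee_rot: [-0.001, 0.773, 0.635, -0.002]
contact_force: [-0.0, 0.3, -0.5]
width: -0.0001
```

```bash
python3 - <<'E'
from h import *
st();w=cams.get_image("wrist");s=cams.get_image("scene");save(w,"w28.png",None,1.4);save(s,"s28.png",(90,100,230,240),5)
st();t=cams.get_image("top");
P=S-EX*.111+EY*.108;P[2]=.234;print(P, proj(w,P)*1.4)
E
```

```text
t 26.85 pos [ 0.5959 -0.1304  0.2955] disp [-102.4  107.   295.5] yaw 78.8 tilt [-0.003 -0.001 -1.   ] F [-0.   0.3 -0.5] w -0.0001 q [-0.33  0.3   1.31 -0.    1.53 -1.7 ]
t 26.95 pos [ 0.595  -0.1268  0.2963] disp [-105.7  105.4  296.3] yaw 79.0 tilt [-0.003  0.002 -1.   ] F [-0.3  0.9  0.2] w 0.0002 q [-0.32  0.3   1.31  0.    1.53 -1.7 ]
[ 0.598413 -0.122194  0.234   ] [366.22742586 295.85544987]
```

View pics/w28.png

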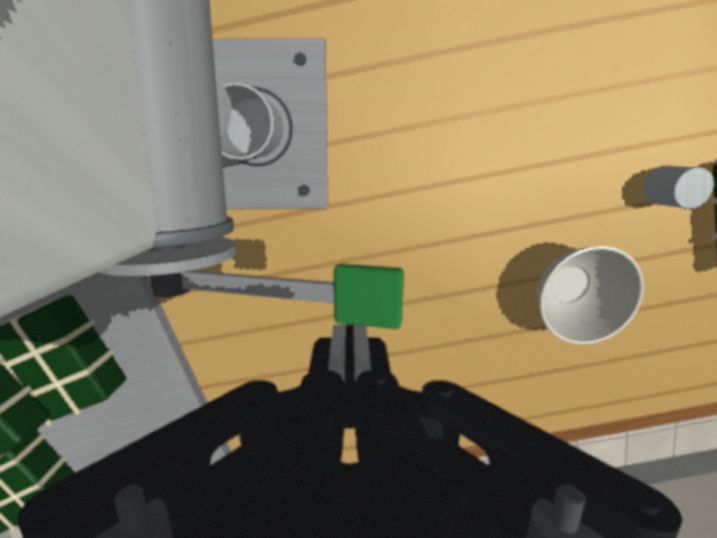

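View pics/s28.png

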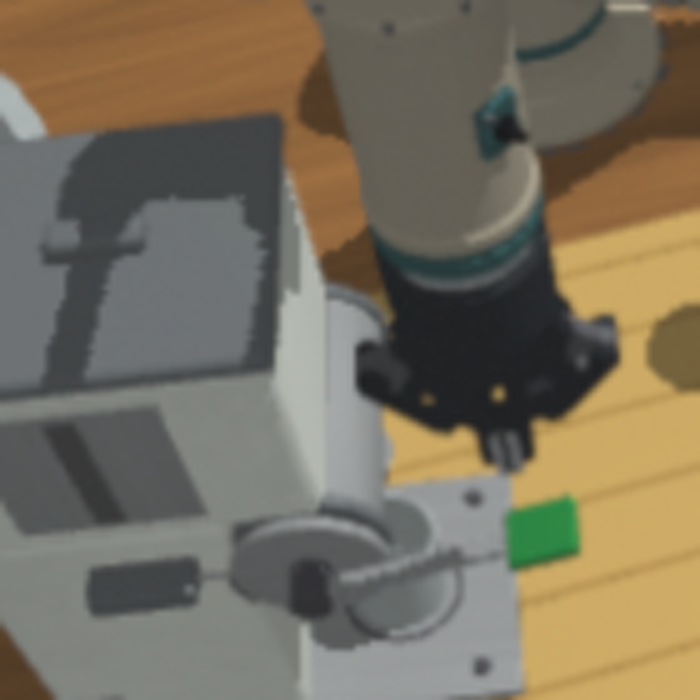

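{"fn": "carry_out", "kwargs": {"rows": [[[-1,0.36,0.54,0,0],[-1,0,0,-2,0],[-1,0,0,-2,0],[-1,0,0,-1,0],[-1,0,0,0,0],[-1,0,0,0,0]]]}}

```text
clock: 27.6
position: [0.5997, -0.1197, 0.2488]
ee_rot: [0.0, 0.771, 0.637, 0.0]
contact_force: [0.9, 0.6, 0.3]
width: -0.0001
```

```bash
python3 - <<'E'
from h import *
st();w=cams.get_image("wrist");save(w,"w29.png",(180,170,360,330),4);st()
E
```

```text
t 27.6 pos [ 0.5997 -0.1197  0.2488] disp [-113.6  108.8  248.8] yaw 79.2 tilt [ 0.001 -0.    -1.   ] F [0.9 0.6 0.3] w -0.0001 q [-0.31  0.32  1.39  0.    1.42 -1.69]
t 27.65 pos [ 0.6    -0.12    0.2492] disp [-113.4  109.1  249.2] yaw 79.2 tilt [ 0.002 -0.    -1.   ] F [0.3 0.7 0. ] w -0.0002 q [-0.31  0.32  1.39  0.    1.42 -1.69]
```

View pics/w29.png

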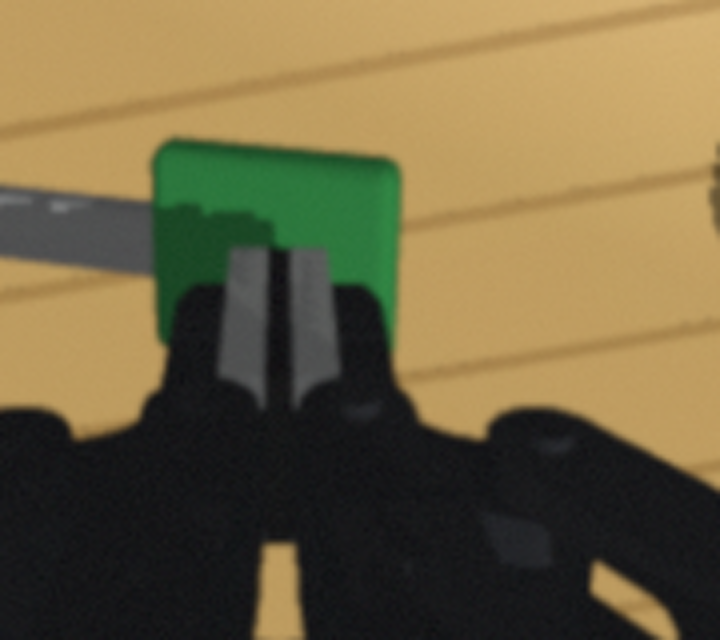

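{"fn": "carry_out", "kwargs": {"rows": [[[-1,0,0,-0.8,0],[-1,0,0,-0.6,0],[-1,0,0,-0.6,0],[-1,0,0,-0.6,0],[-1,0,0,-0.6,0],[-1,0,0,0,0]]]}}

```text
clock: 28.25
position: [0.5995, -0.12, 0.2156]
ee_rot: [-0.0, 0.771, 0.637, 0.0]
contact_force: [0.8, 0.9, 2.4]
width: -0.0001
```

{"fn": "carry_out", "kwargs": {"rows": [[[-1,0,0,-0.5,0],[-1,0,0,-0.5,0],[-1,0,0,-0.5,0],[-1,0,0,-0.5,0],[-1,0,0,0,0]]]}}

```text
clock: 28.75
position: [0.5994, -0.1199, 0.1954]
ee_rot: [-0.0, 0.771, 0.637, 0.0]
contact_force: [1.4, 2.2, 3.1]
width: -0.0003
```

```bash
python3 - <<'E'
from h import *
st();w=cams.get_image("wrist");save(w,"w30.png",(180,170,360,330),4);s=cams.get_image("scene");save(s,"s30.png",(90,140,230,250),5);st()
E
```

```text
t 28.75 pos [ 0.5994 -0.1199  0.1954] disp [-113.4  108.5  195.4] yaw 79.1 tilt [-0.     0.001 -1.   ] F [1.4 2.2 3.1] w -0.0003 q [-0.31  0.35  1.48  0.    1.31 -1.69]
t 28.85 pos [ 0.5993 -0.1203  0.1958] disp [-113.   108.4  195.8] yaw 79.1 tilt [-0.001  0.    -1.   ] F [0.6 1.5 2.3] w 0.0002 q [-0.31  0.35  1.48 -0.    1.31 -1.69]
```

View pics/w30.png

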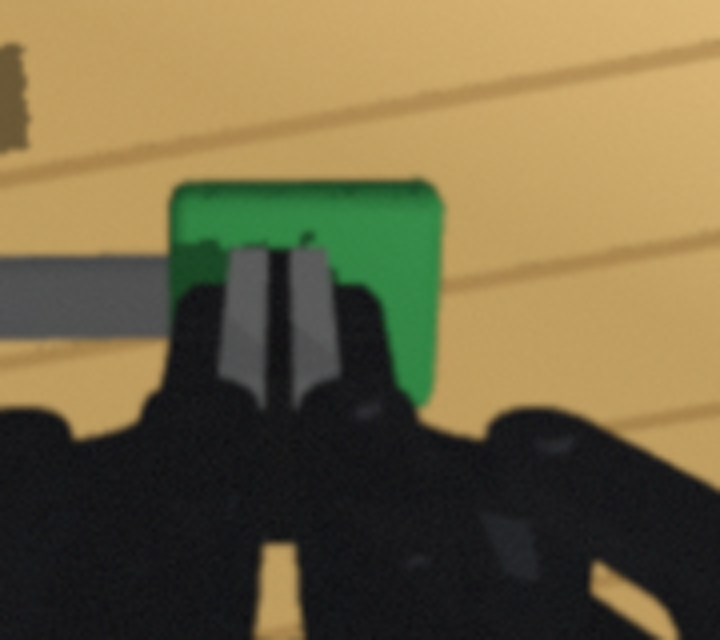

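View pics/s30.png

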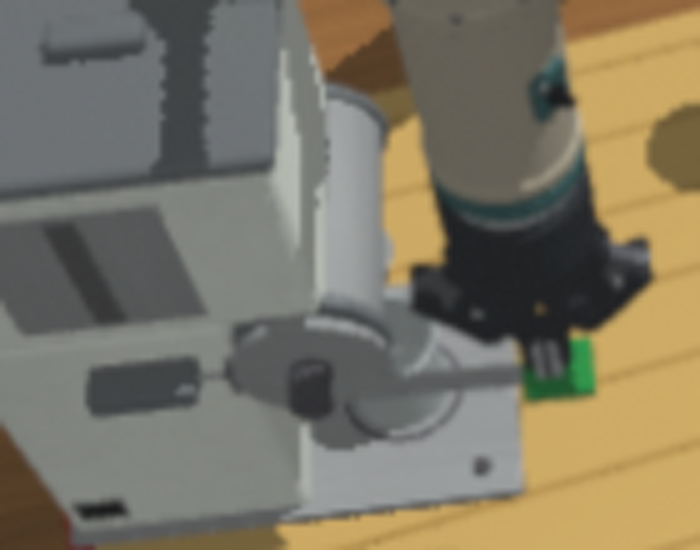

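{"fn": "carry_out", "kwargs": {"rows": [[[-1,0,0,-0.4,0],[-1,0,0,-0.4,0],[-1,0,0,-0.4,0],[-1,0,0,-0.4,0],[-1,0,0,0,0]]]}}

```text
clock: 29.35
position: [0.5992, -0.1211, 0.1803]
ee_rot: [0.001, 0.771, 0.637, -0.001]
contact_force: [-1.1, 0.6, 6.2]
width: 0.0003
```

{"fn": "carry_out", "kwargs": {"rows": [[[-1,0,0,-0.4,0],[-1,0,0,-0.4,0],[-1,0,0,-0.2,0],[-1,0,0,0,0],[-1,0,0,0,0]]]}}

```text
clock: 29.85
position: [0.599, -0.1224, 0.1709]
ee_rot: [0.001, 0.771, 0.637, -0.001]
contact_force: [-2.1, -0.7, 7.1]
width: -0.0002
```

```bash
python3 - <<'E'
from h import *
st();w=cams.get_image("wrist");save(w,"w31.png",(180,170,360,330),4);s=cams.get_image("scene");save(s,"s31.png",(90,140,230,250),5);st()
E
```

```text
t 29.85 pos [ 0.599  -0.1224  0.1709] disp [-110.9  108.5  170.9] yaw 79.1 tilt [-0.    -0.004 -1.   ] F [-2.1 -0.7  7.1] w -0.0002 q [-0.31  0.37  1.52 -0.    1.25 -1.69]
t 29.95 pos [ 0.599  -0.1224  0.171 ] disp [-110.9  108.5  171. ] yaw 79.1 tilt [-0.    -0.004 -1.   ] F [-0.6 -2.1  7.3] w -0.0 q [-0.31  0.37  1.52 -0.    1.25 -1.69]
```

View pics/w31.png

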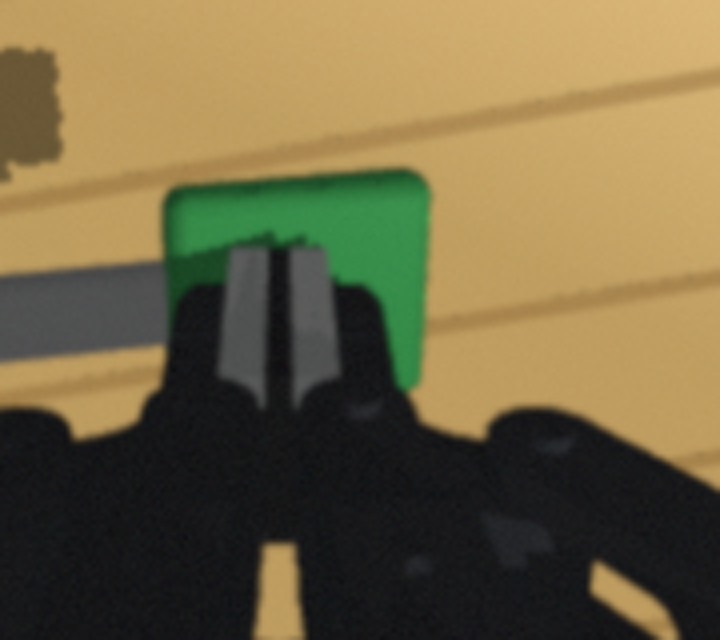

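View pics/s31.png

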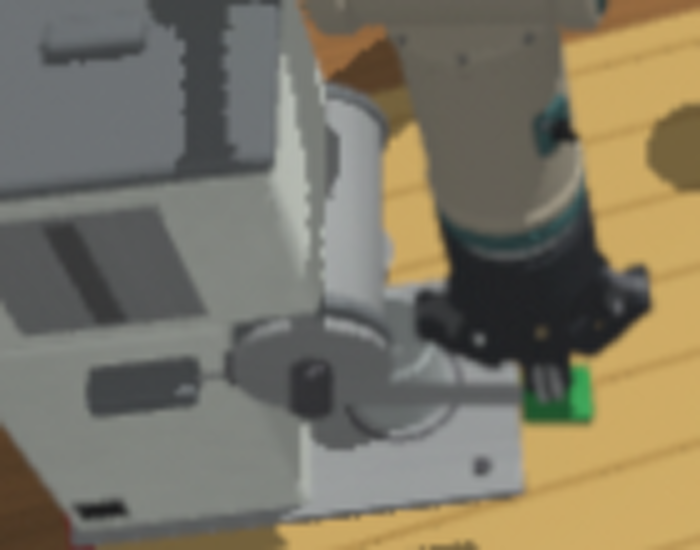

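```bash
python3 - <<'E'
from h import *
s=cams.get_image("scene");f=12;x0,y0=160,195
im=cv2.resize(s["image"][y0:y0+50,x0:x0+60,::-1],None,fx=f,fy=f,interpolation=cv2.INTER_CUBIC)
def pt(q,a,o,y):
    b=.25-q
    x=20-(a*np.cos(b)-o*np.sin(b))  # mm
    z=195+a*np.sin(b)+o*np.cos(b)
    return S+EX*x/1000+EY*y/1000+np.array([0,0,z/1000])
for q,c in((.42,(255,0,0)),(.5,(0,0,255)),(.58,(0,255,255))):
    for o in (6,):
        P=np.array([(proj(s,pt(q,a,o,y))-[x0-.5,y0-.5])*f for a,y in((115,90),(155,90),(155,126),(115,126),(115,90))],int)
        cv2.polylines(im,[P],0,c,1)
cv2.imwrite("pics/s32.png",im);st()
w=cams.get_image("wrist");b=w["image"][120:330,150:400,::-1];im=cv2.resize(b,None,fx=3,fy=3,interpolation=cv2.INTER_CUBIC)
for q,c in((.42,(255,0,0)),(.5,(0,0,255)),(.58,(0,255,255))):
    P=np.array([(proj(w,pt(q,a,6,y))-[149.5,119.5])*3 for a,y in((115,90),(155,90),(155,126),(115,126),(115,90))],int);cv2.polylines(im,[P],0,c,1)
cv2.imwrite("pics/w32.png",im)
t=cams.get_image("top");save(t,"t32.png")
E
```

```text
t 30.0 pos [ 0.599  -0.1224  0.171 ] disp [-110.9  108.5  171. ] yaw 79.1 tilt [-0.    -0.004 -1.   ] F [-2.2 -1.3  6.4] w 0.0002 q [-0.31  0.37  1.52 -0.    1.25 -1.69]
```

View pics/s32.png

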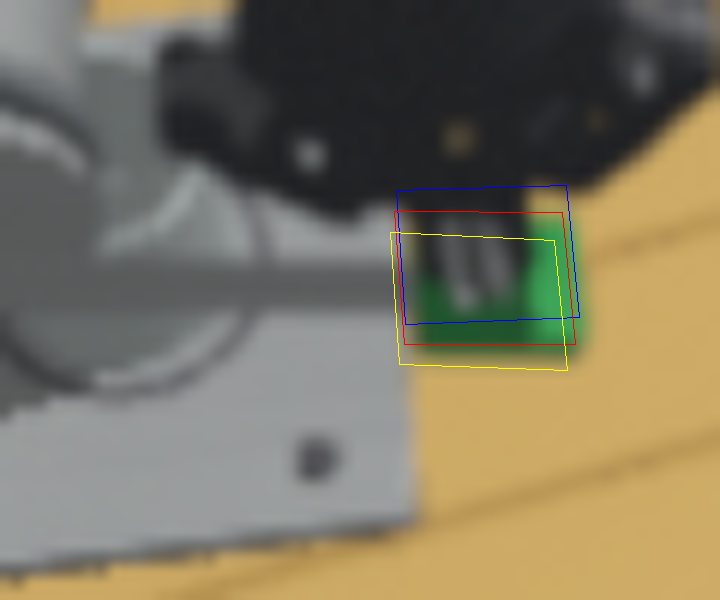

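View pics/w32.png

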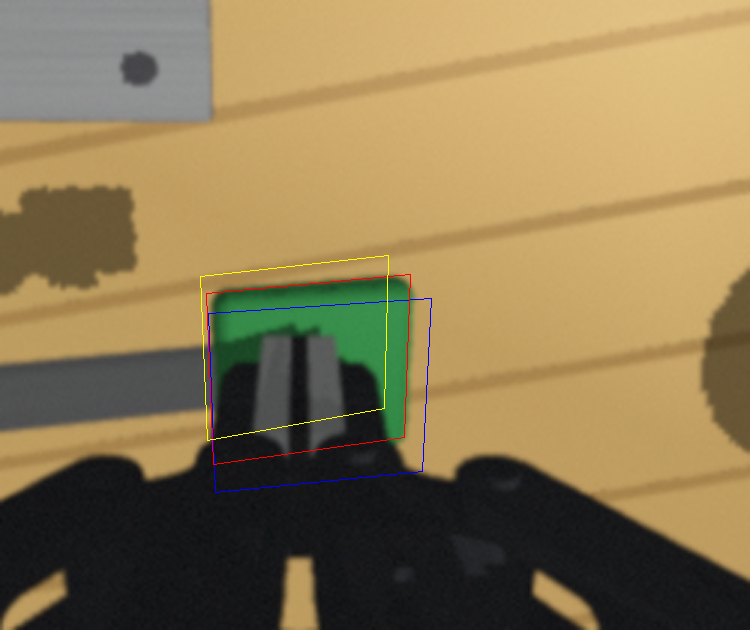

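View pics/t32.png

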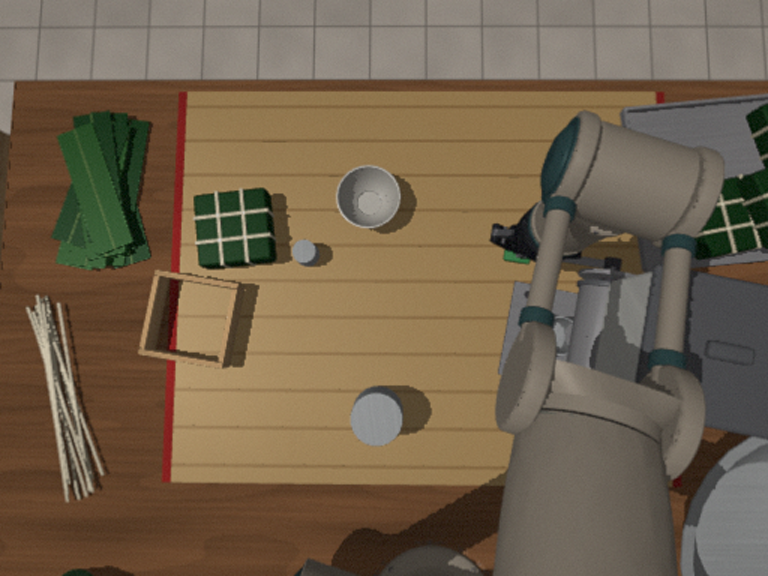

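```bash
python3 - <<'E'
from h import *
print(manip.sign_off()); st()
E
```

```text
the job is handed in; nothing more can be done
None
the job is handed in; nothing more can be done
```

The job is handed in: the measuring cup stands right way up on the base plate under the spout, let go of. The arm is still holding the paddle at the third click.

**How it was done**
- I took the middle-sized of the three cups. The moves can't tilt the tool, so I turned the cup over in two quarter turns within the grip, against the front edge of the base plate, and let it settle upright.
- Gripped from above, it could not go all the way under the spout. I set it on the front of the plate, let go, and pushed it into the ring with the outside of the opened gripper. The lever was still up.
- I then closed the gripper and pressed the paddle down.

**Last checks**
- **Cup position:** before the lever was pressed, the top and scene pictures put the cup within about 2 mm of the marked spot. Later pictures still show it in the ring, but I did not measure it again.
- **Lever angle:** the paddle outline in the scene and wrist pictures matches the third click (0.50 rad), clearly between the third and fourth teeth. The tool tip is at 171 mm, which fits.
- **Holding force:** the upward force reads 6.4 to 7.3 N, at or slightly below the stated 7 to 9 N. It also read only 2 to 3 N around the second click, lower than expected. I relied on the pictures and tip height for the lever position.
- **Other things:** the bowl, cake and mould are where they were in the first top picture. About 30 s had passed.
- **Force limit:** one contact reading reached 40.7 N vertically while I pressed the held cup onto the mat. The load went through the cup and fingers, not the gripper's body, and I eased it off on the next move. It is close to the 40 N limit, so it may count if the judging treats that contact differently.

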